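# Make up the two shoe-care kits

## Task

Make up the two shoe-care kits from the things on the bench: the wide tray gets the large polish tin, the horsehair brush and the dauber, and the narrow tray gets the small polish tin and the shoe horn. Each piece must lie flat on the floor of its own tray, the same way up as it lies now, with nothing resting on the rim or on another piece. Leave the trays flat on the bench, and the jar of shoe cream and the mug standing where they are.

Things in the scene. Friction and masses are not known exactly. Their poses are not given: they have to be found in the camera images.
- wide_tray: The wider of two shallow open pine trays: inside 216 mm long (its x) by 136 mm wide (its y), floor 6 mm thick, walls 8 mm thick, rim 22 mm above the bench; a 9 mm cleat sticks out of each end. Loose, 0.45 kg. Origin: centre of its underside; z up. Its length points roughly away from the robot; the trays may stand in either order.
- narrow_tray: The narrower of two shallow open pine trays: inside 212 mm long (its x) by 96 mm wide (its y), floor 6 mm thick, walls 8 mm thick, rim 22 mm above the bench; a 9 mm cleat sticks out of each end. Loose, 0.35 kg. Origin: centre of its underside; z up.
- large_tin: Large closed black polish tin, a flat round can 64 mm in diameter and 30 mm high, lid up, about 0.12 kg. The small steel key on its side is in the way of nothing. Origin: centre of its underside; z up.
- small_tin: Small closed black polish tin, 44 mm in diameter and 24 mm high, lid up, about 0.05 kg. Origin: centre of its underside; z up.
- brush: Horsehair shine brush with a rectangular wooden block, lying bristles down: 150 mm long (its x), 46 mm wide (its y), 48 mm high; the wooden block is the top 21 mm, the dark (stiff) bristles below it are 40 mm wide. About 0.16 kg. Origin: centre of its underside; z up.
- dauber: Steel polish dauber, bristles down: 124 mm long (its x), 28 mm high, 0.09 kg. Round head, 38 mm across (stiff tuft, steel cup on top), centred at x = +43 mm; a straight steel strap handle, 15 mm wide, 5 mm thick, slopes from the head down to the bench at the -x end; near the balance point, x = +8 mm, its middle is 19 mm high. Origin: on the underside plane, midway along the length; z up.
- shoe_horn: Red plastic shoe horn lying hollow side down: 140 mm long (its x), 40 mm wide at the spoon end (+x), about 11 mm high. The -x half is a solid straight handle 22 mm wide and 10 mm high that ends at the origin; the spoon half is a thin shell. About 0.03 kg. Origin: on the underside plane, midway along the length; z up.
- cream_jar: White jar of shoe cream with a bare metal cap, 52 mm in diameter and 62 mm high; belongs to neither kit. Loose. Origin: centre of its underside.
- mug: White mug, 80 mm across and 80 mm high, handle to its +y; stands beyond the trays. Loose. Origin: centre of its underside.
Mind the look-alikes: they are no part of the job. There is more than one size of the brush; the one meant has the size given above. Several things look just like the dauber: the one meant starts farthest to the robot's right.

How it is judged:
At the end, for the whole second after the job is handed in: Each piece inside its own tray (origin between the walls), underside within 4 mm of the tray's floor, tilted under 0.10 rad from its starting way up; trays flat on the bench (under 6 mm, 0.05 rad); all at rest; jar and mug within 30 mm of where they stood (x of large_tin in the frame of wide_tray between -0.105 and 0.105 m and y of large_tin in the frame of wide_tray between -0.065 and 0.065 m and z of large_tin in the frame of wide_tray between 0.002 and 0.01 m and angle between each of large_tin, brush, dauber, small_tin, shoe_horn's own z axis and vertical below 0.1 rad and linear speed of each of large_tin, brush, dauber, small_tin, shoe_horn, wide_tray, narrow_tray below 0.02 m/s and angular speed of each of large_tin, brush, dauber, small_tin, shoe_horn below 0.2 rad/s and x of brush in the frame of wide_tray between -0.105 and 0.105 m and y of brush in the frame of wide_tray between -0.065 and 0.065 m and z of brush in the frame of wide_tray between 0.002 and 0.01 m and x of dauber in the frame of wide_tray between -0.105 and 0.105 m and y of dauber in the frame of wide_tray between -0.065 and 0.065 m and z of dauber in the frame of wide_tray between 0.002 and 0.01 m and x of small_tin in the frame of narrow_tray between -0.103 and 0.103 m and y of small_tin in the frame of narrow_tray between -0.045 and 0.045 m and z of small_tin in the frame of narrow_tray between 0.002 and 0.01 m and x of shoe_horn in the frame of narrow_tray between -0.103 and 0.103 m and y of shoe_horn in the frame of narrow_tray between -0.045 and 0.045 m and z of shoe_horn in the frame of narrow_tray between 0.002 and 0.01 m and height (world z) of each of wide_tray, narrow_tray below 0.006 m and angle between each of wide_tray, narrow_tray's own z axis and vertical below 0.05 rad and distance of each of cream_jar, mug from where it was at the start of the episode below 0.03 m); the robot touches nothing.
It fails at once if the jar or the mug is pushed away or knocked over (distance of any of cream_jar, mug from where it was at the start of the episode above 0.03 m or angle between any of cream_jar, mug's own z axis and vertical above 0.5 rad).
It also fails if it takes over 115 s, if anything falls off the work surface, if the arm or the gripper's body presses on something with over 40 N, if the wrist force passes 120 N, or if a joint passes its speed limit or range.

## Robot

A 7-joint arm with a two-finger parallel gripper is mounted at the origin on the work surface. World frame = base frame: x ahead of the robot, y to its left, z up, the work surface at z = 0. Lengths are in m, angles in rad, forces in N, time in s.
With the tool pointing down it reaches from about 0.4 to 0.85 m from the base axis. Payload 4.5 kg.
Tool frame: the origin (TCP) lies midway between the tips of the shut fingers; the grasp point (between the pads) lies 19 mm behind it (r.hold_point_z is the distance from the TCP to the grasp point, in m); z points along the fingers, y is the direction in which the jaws open and shut (so a half turn about z gives the same grasp; the last joint's range is limited). The gripper opens to 88 mm and grips with 3 to 60 N. Pads are 18 mm wide; open, the fingers measure 123 mm over their backs; the gripper's body (75 mm by 187 mm) begins 45 mm behind the grasp point.
Start: joints at [1.323, 0.689, -0.195, 1.565, 0.157, 0.902, -0.215], TCP at [0.174, -0.6, 0.239] pointing down, gripper open.
Joint ranges: [-3.01, 3.01], [-0.46, 2.08], [-1.47, 1.51], [0.13, 2.56], [-1, 4.14], [0.04, 2.09], [-2.66, 2.66]. Speed limits (rad/s): [2.57, 2.57, 3.14, 3.14, 3.14, 3.14, 3.14].

## Interface

Orientations are given as a unit quaternion [x, y, z, w].
In Python, from plant import r gives the robot as it stands. The module is installed in compiled form; this text tells all that it offers.
- The arm moves only by the tool move_arm, never from a script. Its arguments are lists of equal length, an entry for each row: "turn": the turn, a rotation vector about the tool's x, y, z in units of 2 pi rad (1.0 is 2 pi rad), a list of three; "dp": the shift along the tool's x, y, z in units of 2.5 cm (1.0 is 2.5 cm), a list of three; "jaw": the closure, from -1 (fully open) to 1 (shut), so that 0 is half open. In form: {"turn": [[wx, wy, wz], ...], "dp": [[x, y, z], ...], "jaw": [jaw, ...]}. A call has 1 to 10 rows; each row shifts and turns the commanded pose from where the row before left it, along the tool's axes as they then stand; what a row does not reach is not made up. A row lasts 1/12 s, in which the tool goes at most 41.7 mm and 7.16 degrees, less where a joint would pass 70% of its speed; a pose out of reach is approached as far as the arm can. A call with a number of a shift or a turn outside -1 to 1 is refused whole. A call with a gripper value outside its range is refused whole. The fingers move at their own pace and stop on an object; "newtons" is the grip in N (left out, the last holds). Time passes only in rows, so rows that do not move let the fingers close. It gives the time, the measured TCP pose, the force and the opening at its end, in the units of the state.
- r.get_state(): the state, without advancing time (a new reading comes with each control period).
- r.snapshot(name): name is "side" or "top"; returns a dict with "frame" (480x640x3 uint8, blue, green, red), "mtx" (3x3 intrinsics, pixels), "origin" and "orientation" of the camera in the world. Camera axes: x right, y up, looking along -z (the intrinsics and any distortion apply to the point x, -y, -z); pixel columns grow to the right and rows downward; lengths in m; the calibration is good to about 2 mm. A picture is of the moment at which its call begins. There is no depth.
- r.finish_job(): hands the job in, once; it reports no verdict.
The state is a dict: "clock": time; "q": joint angles; "qd": joint speeds; "joint_torque": joint torques, N m; "tool_pos": TCP position; "eef_rot": TCP orientation; "contact_force": force on the tool from outside, world axes, zero at the start; "moment": the same for the moment, N m; "opening": opening from 0.0 (shut) to 1.0 (fully open).
Only numpy, scipy, OpenCV 4.12 (cv2) and the standard library are available. Lean on these libraries where they do the work, as an engineer would, in place of code of your own. Each camera call takes 0.05 s, during which the arm holds its last target.

## Working session

There is one attempt and no reset: what is moved stays moved. The work goes in short steps, Python scripts to look and compute and a tool call to move; the robot and the scene stay as the last step left them, time stands still between calls to the robot, and variables do not carry over. Pictures are saved under pics/ and viewed, and the job is handed in when it is done.

Besides the shell and the picture viewer there is one more tool, called as a command line: name --argument value ..., lists and objects as JSON in quotes. move_arm: Moves the arm, as the interface text tells. Shifts and turns lie within -1 to 1; 1 stands for 2.5 cm of shift or 2 pi rad of turn. Its arguments: {"type":"object","properties":{"turn":{"type":"array","items":{"type":"array","items":{"type":"number","minimum":-1,"maximum":1}}},"dp":{"type":"array","items":{"type":"array","items":{"type":"number","minimum":-1,"maximum":1}}},"jaw":{"type":"array","items":{"type":"number"}},"newtons":{"type":"number"}},"required":["turn","dp","jaw"]}

```bash
mkdir -p pics; python3 - <<'E'
from plant import r
import cv2
print(r.get_state()); print(r.hold_point_z)
for n in ("top","side"):
    s=r.snapshot(n); cv2.imwrite(f"pics/{n}0.png",s["frame"]); print(n,{k:v for k,v in s.items() if k!="frame"})
E
```

```text
{'clock': 0.0, 'q': array([ 1.32277853,  0.68999424, -0.19453871,  1.56634946,  0.15732888,
        0.90246715, -0.21513576]), 'qd': array([ 9.26514522e-05, -9.53327864e-04,  2.51441395e-03, -1.52137393e-03,
        1.03499164e-03, -2.38229857e-03, -1.56100101e-03]), 'joint_torque': array([ 6.49329149e-05, -5.27564871e+01, -1.26630194e+00, -1.53426111e+01,
       -5.25095535e-02,  6.73057701e-03,  1.58131179e-04]), 'tool_pos': array([ 0.1735995 , -0.59975361,  0.2379028 ]), 'eef_rot': array([ 9.90082284e-01,  1.40485731e-01, -1.93889365e-04, -8.90004664e-04]), 'contact_force': array([ 0.06879152, -0.45205774,  0.60092717]), 'moment': array([-0.0334873 ,  0.00330632, -0.00031668]), 'opening': 0.9980190348085833}
0.0187
top {'mtx': array([[521.49222817,   0.        , 317.83116019],
       [  0.        , 521.49222817, 246.75603826],
       [  0.        ,   0.        ,   1.        ]]), 'origin': array([0.29455918, 0.08104998, 1.21169495]), 'orientation': array([ 0.0610733 , -0.0720953 , -0.69935379,  0.70850307])}
side {'mtx': array([[611.78715921,   0.        , 316.43868603],
       [  0.        , 611.78715921, 234.96473593],
       [  0.        ,   0.        ,   1.        ]]), 'origin': array([ 0.14358749, -1.04475283,  1.38815903]), 'orientation': array([ 0.34255798, -0.05667004, -0.15122255,  0.92551298])}
```

View pics/top0.png

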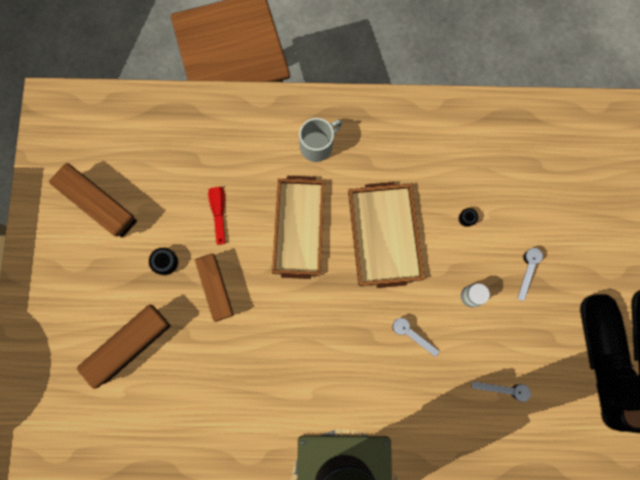

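View pics/side0.png

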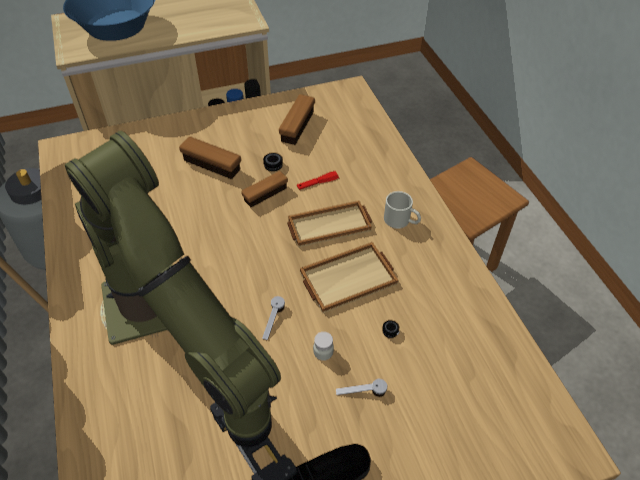

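```bash
cat > h.py <<'E'
import numpy as np, cv2
from scipy.spatial.transform import Rotation as R
def pix2w(s,u,v,z):
    d=np.array([(u-s["mtx"][0,2])/s["mtx"][0,0],-(v-s["mtx"][1,2])/s["mtx"][1,1],-1.])
    d=R.from_quat(s["orientation"]).apply(d); o=s["origin"]
    return o+d*(z-o[2])/d[2]
def w2pix(s,P):
    p=R.from_quat(s["orientation"]).inv().apply(np.atleast_2d(P)-s["origin"])
    return np.c_[s["mtx"][0,0]*p[:,0]/-p[:,2]+s["mtx"][0,2], s["mtx"][1,1]*p[:,1]/p[:,2]+s["mtx"][1,2]]
def crop(s,x,y,w,h,f,name):
    c=cv2.resize(s["frame"][y:y+h,x:x+w],None,fx=f,fy=f,interpolation=cv2.INTER_CUBIC)
    for u in range((x+9)//10*10,x+w,10):
        cv2.line(c,((u-x)*f,0),((u-x)*f,4 if u%50 else 14),(0,0,255),1)
        if u%20==0: cv2.putText(c,str(u),((u-x)*f-10,24),0,.35,(0,0,255),1)
    for v in range((y+9)//10*10,y+h,10):
        cv2.line(c,(0,(v-y)*f),(4 if v%50 else 14,(v-y)*f),(0,0,255),1)
        if v%20==0: cv2.putText(c,str(v),(8,(v-y)*f+4),0,.35,(0,0,255),1)
    cv2.imwrite("pics/"+name,c)
E
python3 - <<'E'
from plant import r
from h import *
import pickle
t=r.snapshot("top");s=r.snapshot("side");pickle.dump((t,s),open("first.pkl","wb"))
crop(t,40,150,200,150,4,"a1.png");crop(t,40,250,200,150,4,"a2.png");crop(t,260,160,200,150,4,"a3.png");crop(t,380,190,200,150,4,"a4.png");crop(t,380,290,200,150,4,"a5.png")
for n,h,tl in [("A",(535,256),(522,298)),("B",(402,326),(437,352)),("C",(522,393),(475,385))]:
    print(n,pix2w(t,*h,.028),pix2w(t,*tl,.003))
E
```

```text
A [ 0.50616831 -0.44021937  0.028     ] [ 0.41073217 -0.41402289  0.003     ]
B [ 0.34174241 -0.1278121   0.028     ] [ 0.28501219 -0.21116629  0.003     ]
C [ 0.19855772 -0.39069553  0.028     ] [ 0.21292567 -0.29496832  0.003     ]
```

View pics/a1.png

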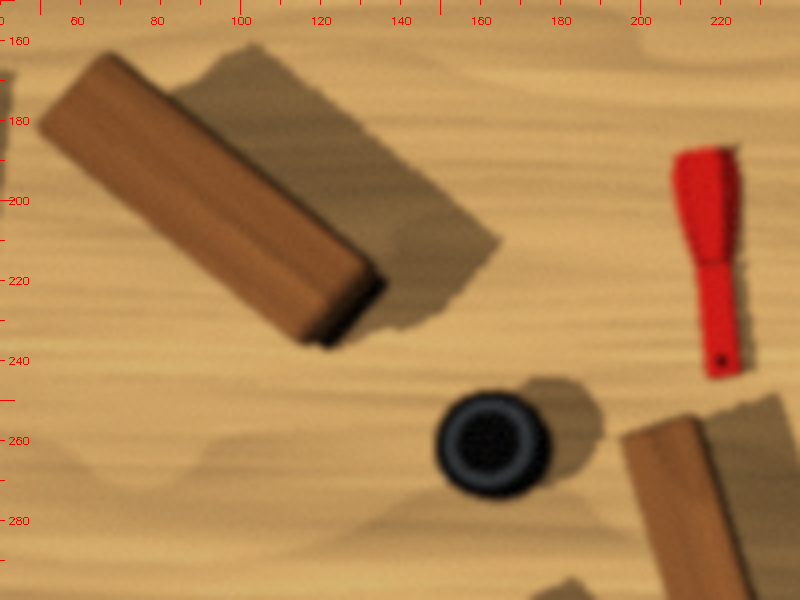

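View pics/a2.png

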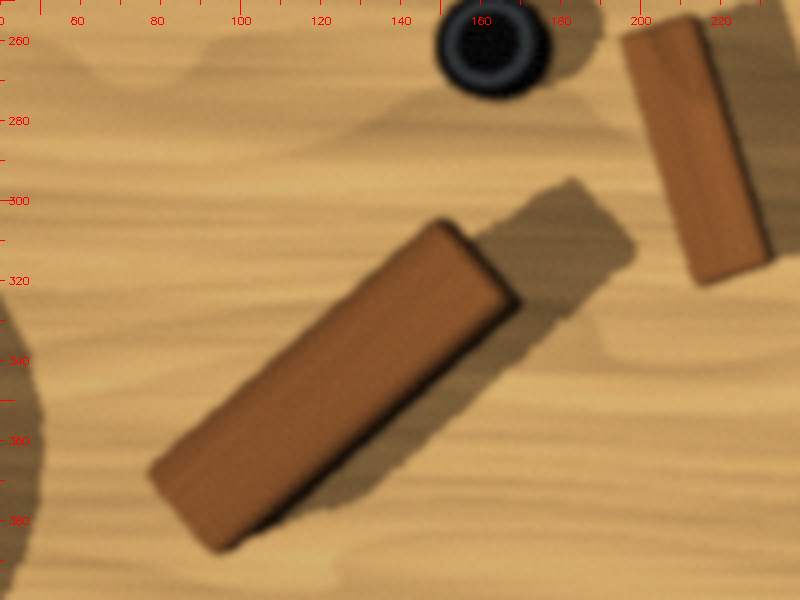

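View pics/a3.png

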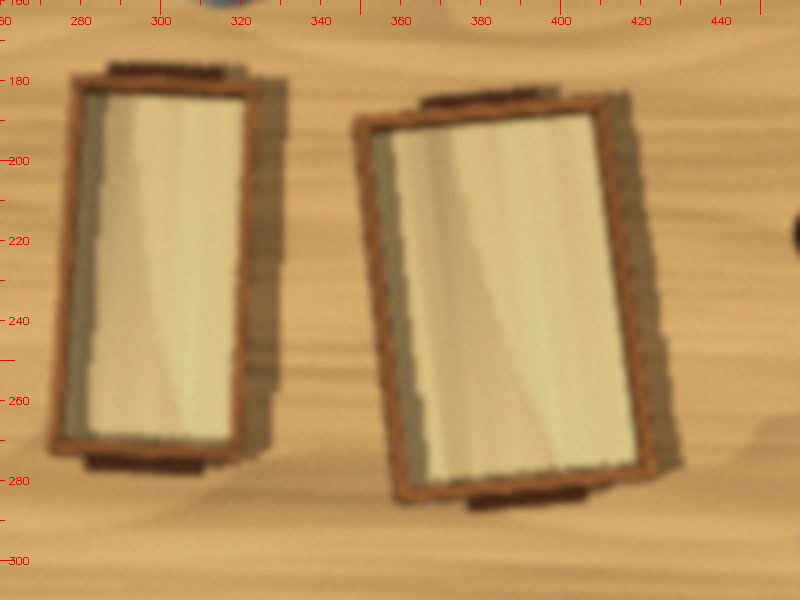

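View pics/a4.png

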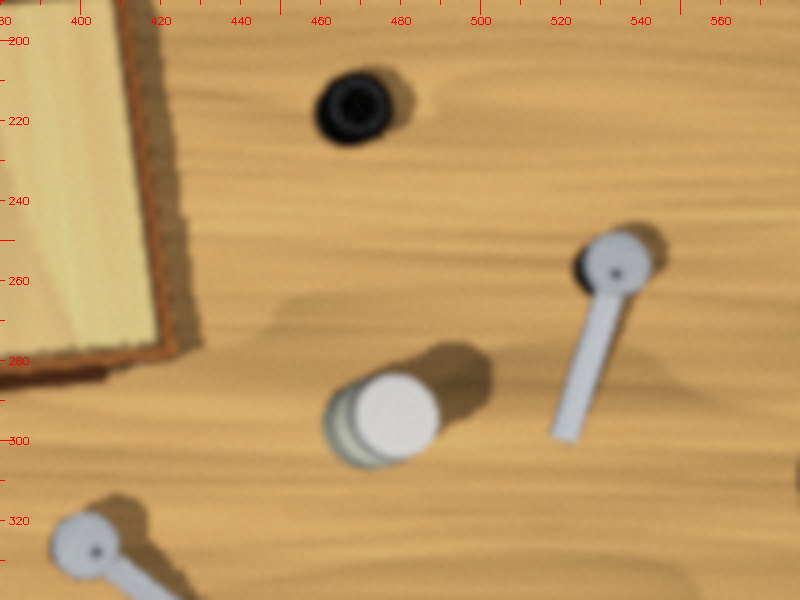

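View pics/a5.png

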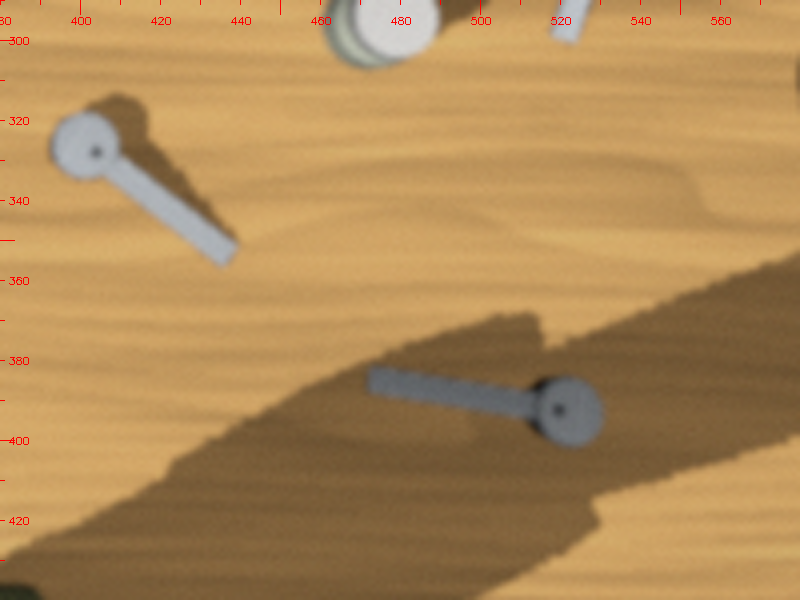

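```bash
python3 - <<'E'
from h import *
import pickle
t,s=pickle.load(open("first.pkl","rb"))
np.set_printoptions(precision=4,suppress=True)
print("tcp pix",w2pix(t,[.174,-.6,.239]),w2pix(s,[.174,-.6,.239]), "corner right bottom",pix2w(t,639,479,0)[:2],pix2w(t,639,100,0)[:2],pix2w(s,0,479,0)[:2],pix2w(s,639,479,0)[:2])
def rect(n,z,c):
    c=np.array(c,np.float32); W=np.array([pix2w(t,u,v,z)[:2] for u,v in c])
    (m,(a,b),_)=cv2.minAreaRect(W.astype(np.float32)*1000)
    e=[np.linalg.norm(W[i]-W[(i+1)%4]) for i in range(4)]
    i=int(np.argmax(e)); d=W[(i+1)%4]-W[i]; 
    print(n,"ctr",W.mean(0),"edges",np.array(e)*1000,"ang",np.degrees(np.arctan2(d[1],d[0])%np.pi))
rect("brush1",.048,[(67,163),(134,217),(115,236),(50,181)])
rect("brush2",.048,[(150,305),(169,325),(95,388),(77,368)])
rect("brush3",.048,[(195,258.5),(212.5,254),(232.5,315.5),(215,321)])
rect("narrow",.022,[(277.5,179),(324.5,181),(320,275.5),(272.5,273)])
rect("wide",.022,[(348.5,189.5),(411.5,184),(424.5,279),(359,285.5)])
print("large",pix2w(t,161.5,260.5,.030)); print("large edges",pix2w(t,148.5,261,.03),pix2w(t,177,261,.03))
print("small",pix2w(t,469.5,216,.024))
print("jar",pix2w(t,479,293.5,.062))
print("A head",pix2w(t,533.5,256,.028),"tail",pix2w(t,521.5,299.5,.003))
print("horn spoon end",pix2w(t,215.5,187.5,.008),"tail",pix2w(t,220.5,243.5,.010))
print("mug",pix2w(t,317,128,.08))
E
```

```text
tcp pix [[684.8346 418.5384]] [[255.7163 458.384 ]] corner right bottom [ 0.0158 -0.6497] [ 0.9155 -0.7442] [-0.3711 -0.3709] [ 0.9783 -0.824 ]
brush1 ctr [0.6209 0.5855] edges [207.7813  59.7453 204.3728  56.0916] ang 52.45441313264789
brush2 ctr [0.2903 0.4858] edges [ 62.1925 201.7453  59.2468 201.3509] ang 132.22905439773697
brush3 ctr [0.4222 0.2956] edges [ 40.2836 146.4117  39.9835 148.2519] ang 20.392065248754463
narrow ctr [0.5698 0.1091] edges [111.9091 226.9263 109.2827 225.6281] ang 177.90299243715054
wide ctr [ 0.5553 -0.095 ] edges [151.2597 229.0039 152.1075 229.8358] ang 6.042258405384687
large [0.4831 0.4206 0.03  ]
large edges [0.4815 0.45   0.03  ] [0.4824 0.3852 0.03  ]
small [ 0.6004 -0.2929  0.024 ]
jar [ 0.4138 -0.2945  0.062 ]
A head [ 0.5061 -0.4367  0.028 ] tail [ 0.4072 -0.4126  0.003 ]
horn spoon end [0.6653 0.3102 0.008 ] tail [0.5285 0.2916 0.01  ]
mug [0.7899 0.0697 0.08  ]
```

```bash
cat >> h.py <<'E'
def pose(x,y,deg,pts,z0=0):
    a=np.radians(deg);c,s_=np.cos(a),np.sin(a)
    return np.array([[x+c*p[0]-s_*p[1],y+s_*p[0]+c*p[1],z0+p[2]] for p in pts])
def box(lx,ly,z): return [(lx/2,ly/2,z),(lx/2,-ly/2,z),(-lx/2,-ly/2,z),(-lx/2,ly/2,z)]
def circ(rad,z,cx=0): return [(cx+rad*np.cos(t),rad*np.sin(t),z) for t in np.linspace(0,2*np.pi,24)]
HORN=[(.07,.02,.004),(.07,-.02,.004),(.0,-.011,.01),(-.07,-.011,.01),(-.07,.011,.01),(.0,.011,.01)]
def draw(s,f,x0,y0,P,col=(0,255,0),img=None):
    p=np.round((w2pix(s,P)-[x0,y0])*f).astype(int)
    cv2.polylines(img,[p.reshape(-1,1,2)],True,col,1)
def shapes(o):
    d={}
    d["wide"]=[box(.232,.152,.022),box(.216,.136,.022)]
    d["narrow"]=[box(.228,.112,.022),box(.212,.096,.022)]
    d["large"]=[circ(.032,.03),circ(.032,0)]
    d["small"]=[circ(.022,.024),circ(.022,0)]
    d["brush"]=[box(.15,.046,.048)]
    d["dauber"]=[circ(.019,.028,.043),[(-.062,.0075,.004),(-.062,-.0075,.004),(.024,-.0075,.024),(.024,.0075,.024)]]
    d["horn"]=[HORN]; d["jar"]=[circ(.026,.062),circ(.026,0)]
    return d[o]
def overlay(s,x,y,w,h,f,name,objs):
    c=cv2.resize(s["frame"][y:y+h,x:x+w],None,fx=f,fy=f,interpolation=cv2.INTER_CUBIC)
    for o,p in objs.items():
        for sh in shapes(o): draw(s,f,x,y,pose(p[0],p[1],p[2],sh,p[3] if len(p)>3 else 0),img=c)
    cv2.imwrite("pics/"+name,c)
E
python3 - <<'E'
from h import *
import pickle
t,s=pickle.load(open("first.pkl","rb"))
O=dict(wide=(.5553,-.095,6),narrow=(.5698,.1091,-2.1),large=(.4831,.4195,0),small=(.6004,-.2929,0),brush=(.4222,.2956,20.4),dauber=(.4655,-.4265,-13.7),horn=(.597,.301,7.7),jar=(.4138,-.2945,0))
overlay(t,140,160,420,200,2,"o1.png",O)
overlay(t,140,170,200,160,4,"o1a.png",O)
overlay(t,400,190,160,130,5,"o1b.png",O)
overlay(s,230,140,180,130,4,"o2a.png",O)
overlay(s,280,230,160,180,3,"o2b.png",O)
E
```

```text
(no output)
```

View pics/o1a.png

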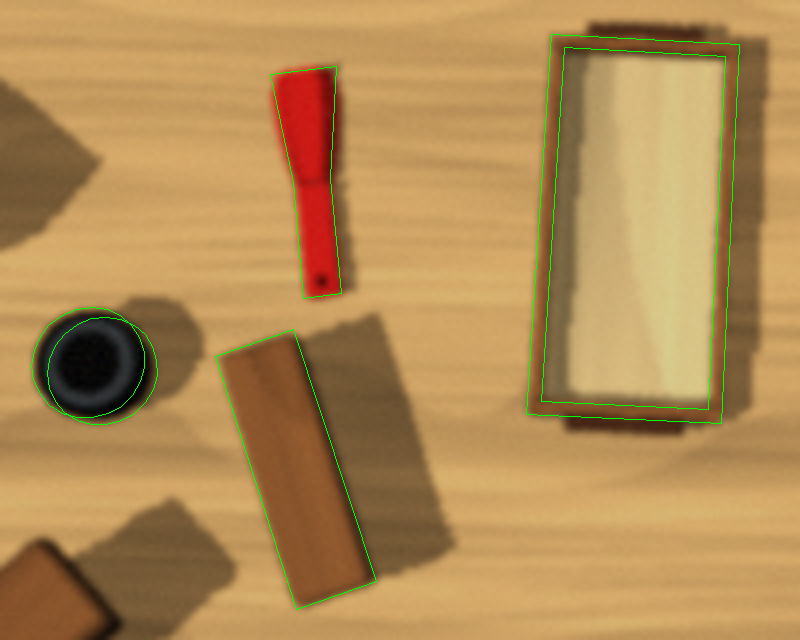

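View pics/o1b.png

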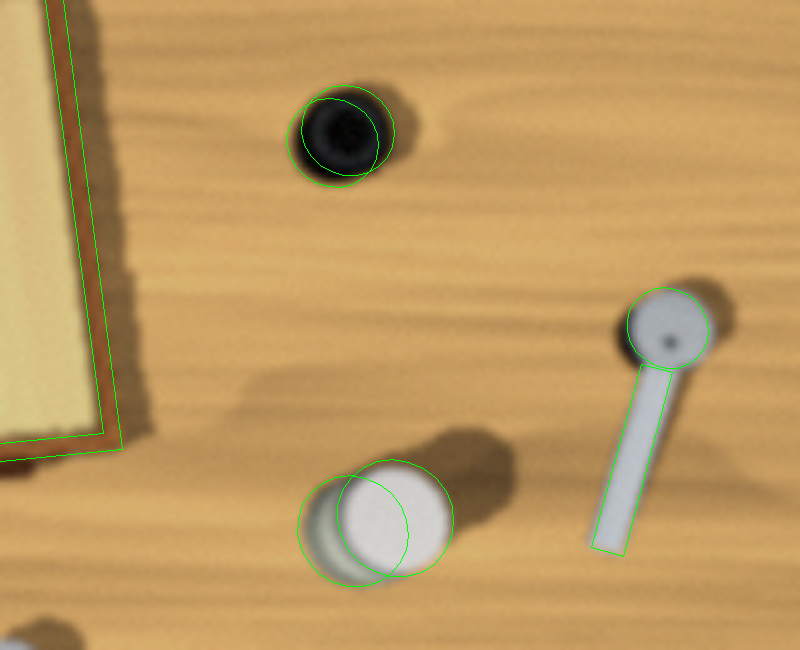

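View pics/o2a.png

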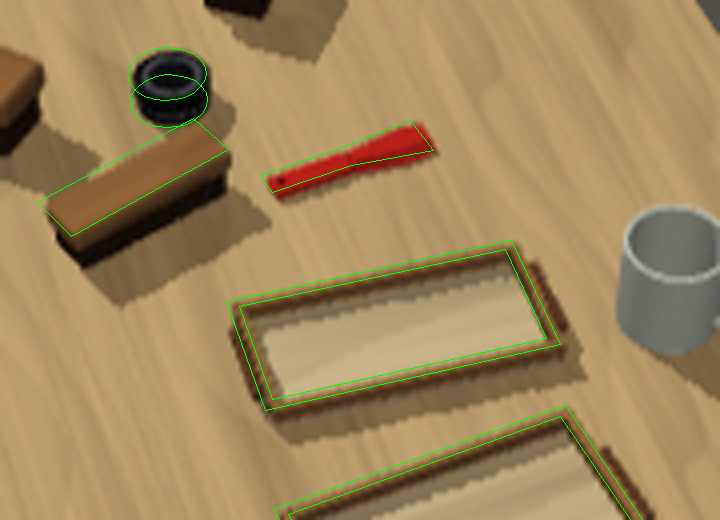

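View pics/o2b.png

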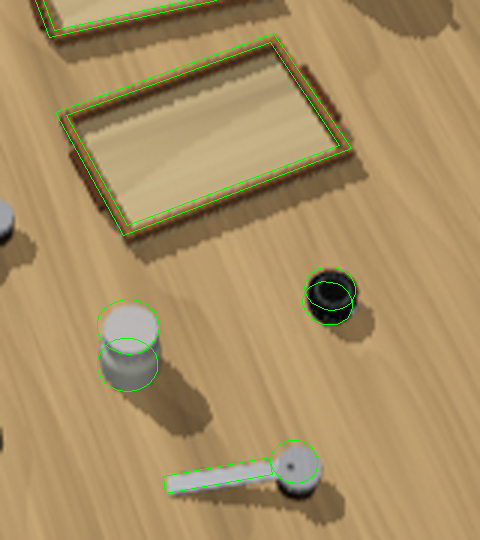

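```bash
cat > go.py <<'E'
import sys; from h import *
from plant import r
# usage: go.py x y z phi_deg
np.set_printoptions(precision=3,suppress=True)
st=r.get_state(); Rm=R.from_quat(st["eef_rot"]); X=Rm.as_matrix()[:,0]; Z=Rm.as_matrix()[:,2]
phi=np.degrees(np.arctan2(X[1],X[0]))
print("t",st["clock"],"pos",st["tool_pos"],"phi",phi,"tilt",np.degrees(np.arccos(-Z[2])),"op",st["opening"]*88,"F",st["contact_force"],"q",st["q"])
if len(sys.argv)>1:
    x,y,z,p=map(float,sys.argv[1:5])
    Rt=R.from_euler('z',p,degrees=True)*R.from_quat([1,0,0,0])
    d=(Rm.inv()*Rt).as_rotvec()/(2*np.pi)
    g=np.array([x,y,z])-st["tool_pos"]
    print("turn total",d,"rows>=",np.linalg.norm(d)/.0198)
    print("dp total in current axes",Rm.inv().apply(g)/.025,"| in final axes",Rt.inv().apply(g)/.025)
E
python3 go.py .4735 -.4285 .10 -13.7
```

```text
t 0.2 pos [ 0.174 -0.6    0.238] phi 16.149117373461028 tilt 0.05956619124839014 op 88.42859767123433 F [-0.439 -0.304 -0.864] q [ 1.323  0.69  -0.195  1.566  0.157  0.902 -0.215]
turn total [-0.     0.     0.083] rows>= 4.187594578583287
dp total in current axes [13.427 -3.249  5.532] | in final axes [10.026 -9.506  5.529]
```

move_arm --turn '[[0,0,0.0166],[0,0,0.0166],[0,0,0.0166],[0,0,0.0166],[0,0,0.0166]]' --dp '[[0,0,0],[0,0,0],[0,0,0],[0,0,0],[0,0,0]]' --jaw '[0.2,0.2,0.2,0.2,0.2]' --newtons 15

```text
clock: 0.62
tool_pos: [0.1738, -0.6002, 0.2385]
eef_rot: [0.993, -0.122, -0.0, -0.0]
contact_force: [0.3, -0.8, 0.7]
opening: 0.644
```

move_arm --turn '[[0,0,0],[0,0,0],[0,0,0],[0,0,0],[0,0,0],[0,0,0],[0,0,0],[0,0,0],[0,0,0],[0,0,0]]' --dp '[[0.9,-0.85,0.3],[0.9,-0.85,0.3],[0.9,-0.85,0.5],[0.9,-0.85,0.5],[0.9,-0.85,0.5],[0.9,-0.85,0.5],[0.9,-0.85,0.5],[0.9,-0.85,0.5],[0.9,-0.85,0.5],[0.9,-0.85,0.5]]' --jaw '[0.2,0.2,0.2,0.2,0.2,0.2,0.2,0.2,0.2,0.2]'

```text
clock: 1.45
tool_pos: [0.4441, -0.4463, 0.123]
eef_rot: [0.993, -0.119, -0.0, -0.0]
contact_force: [0.4, 0.5, 0.5]
opening: 0.398
```

```bash
python3 go.py .4735 -.4285 .04 -13.7; python3 - <<'E'
from plant import r
from h import *
t=r.snapshot("top"); cv2.imwrite("pics/b1.png",t["frame"]); s=r.snapshot("side"); crop(s,220,280,200,150,4,"b2.png")
st=r.get_state(); print(w2pix(s,st["tool_pos"]), w2pix(t,st["tool_pos"]))
E
```

```text
t 1.45 pos [ 0.444 -0.446  0.123] phi -13.726339865496017 tilt 0.011448418583462159 op 35.041268997654 F [0.426 0.466 0.494] q [ 0.712  0.839  0.006  1.652 -0.007  0.651 -1.089]
turn total [-0.  0. -0.] rows>= 0.004029292484436633
dp total in current axes [ 0.975 -0.972  3.319] | in final axes [ 0.975 -0.972  3.319]
[[358.19072948 373.58250971]] [[555.7645782  275.03148264]]
```

View pics/b1.png

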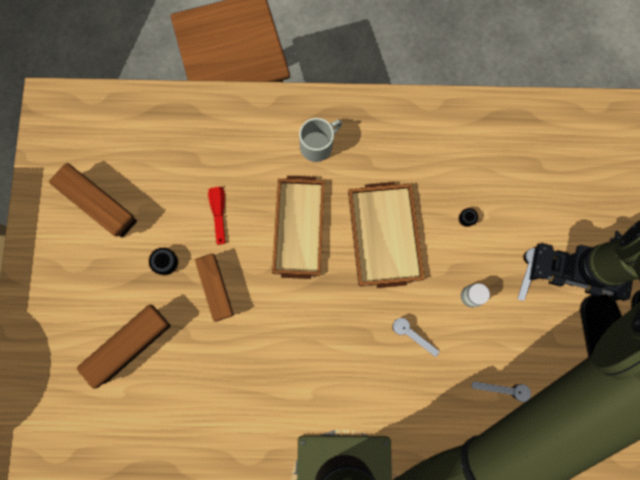

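View pics/b2.png

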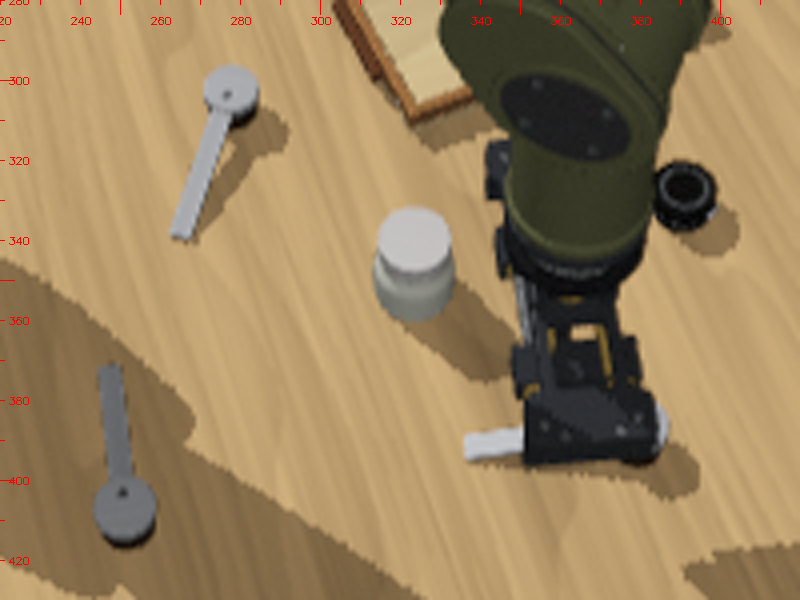

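move_arm --turn '[[0,0,0],[0,0,0],[0,0,0],[0,0,0],[0,0,0],[0,0,0]]' --dp '[[0.5,-0.5,0.6],[0.47,-0.47,0.6],[0,0,0.8],[0,0,0.8],[0,0,0.5],[0,0,0]]' --jaw '[0.2,0.2,0.2,0.2,0.2,0.2]'

```text
clock: 2.05
tool_pos: [0.47, -0.4286, 0.0386]
eef_rot: [0.993, -0.12, -0.002, -0.001]
contact_force: [-0.7, 0.2, -0.1]
opening: 0.399
```

```bash
python3 go.py .4735 -.4285 .006 -13.7; python3 - <<'E'
from plant import r
from h import *
t=r.snapshot("top"); crop(t,480,210,120,110,5,"b3.png"); s=r.snapshot("side"); crop(s,320,320,120,110,5,"b4.png")
E
```

```text
t 2.05 pos [ 0.47  -0.429  0.039] phi -13.75666824300941 tilt 0.30851700062595233 op 35.155427553282955 F [-0.674  0.175 -0.103] q [ 0.662  0.973  0.009  1.652 -0.014  0.523 -1.132]
turn total [-0.     0.001 -0.   ] rows>= 0.04401370618091216
dp total in current axes [ 0.141 -0.033  1.302] | in final axes [ 0.135 -0.036  1.302]
```

View pics/b3.png

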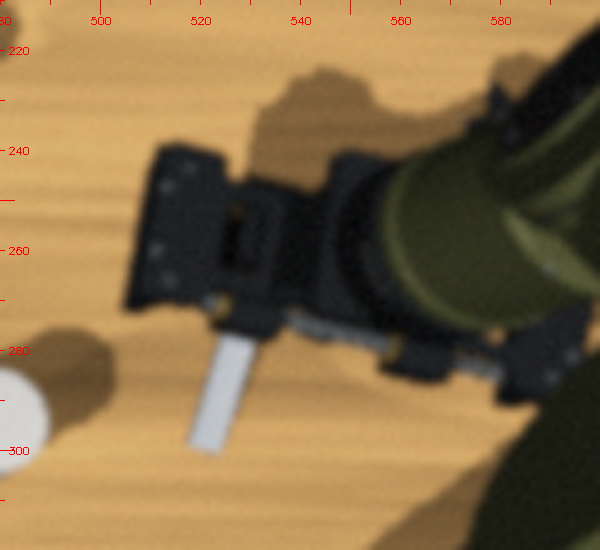

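View pics/b4.png

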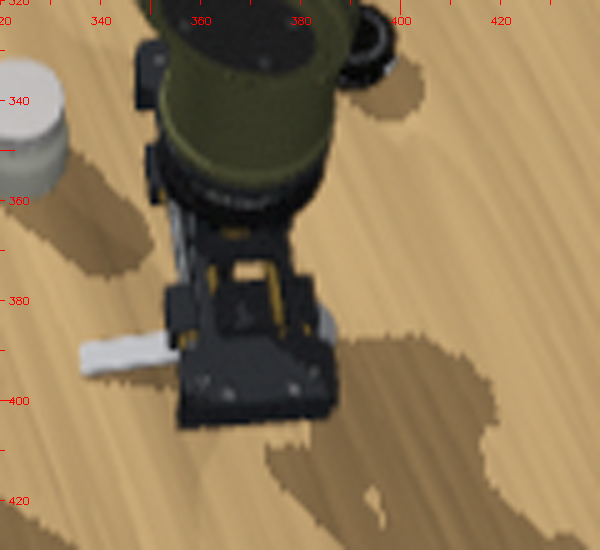

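move_arm --turn '[[0,0,0],[0,0,0],[0,0,0],[0,0,0],[0,0,0],[0,0,0],[0,0,0]]' --dp '[[0.1,0,0.4],[0,0,0.4],[0,0,0.4],[0,0,0],[0,0,0],[0,0,0],[0,0,0]]' --jaw '[0.2,0.2,0.2,0.2,1,1,1]'

```text
clock: 2.73
tool_pos: [0.4748, -0.4304, 0.0116]
eef_rot: [0.993, -0.12, 0.0, 0.0]
contact_force: [0.8, -1.0, 0.4]
opening: 0.199
```

```bash
python3 go.py .4735 -.4285 .006 -13.7
```

```text
t 2.7333 pos [ 0.475 -0.43   0.012] phi -13.736652153132143 tilt 0.04108495213602642 op 17.496572981485276 F [ 0.844 -0.961  0.366] q [ 0.66   1.017  0.008  1.643 -0.014  0.481 -1.134]
turn total [ 0. -0. -0.] rows>= 0.007724764972349699
dp total in current axes [-0.068 -0.061  0.223] | in final axes [-0.068 -0.061  0.223]
```

move_arm --turn '[[0,0,0],[0,0,0],[0,0,0],[0,0,0],[0,0,0],[0,0,0],[0,0,0]]' --dp '[[0,0,0],[-0.06,-0.06,0.25],[0,0,0],[0,0,0],[0,0,0],[0,0,0],[0,0,0]]' --jaw '[0.4,0.4,0.4,1,1,1,1]'

```text
clock: 3.32
tool_pos: [0.4735, -0.4283, 0.005]
eef_rot: [0.993, -0.12, 0.0, 0.0]
contact_force: [0.2, 0.1, -0.5]
opening: 0.167
```

```bash
python3 go.py .4735 -.4285 .10 -13.7
```

```text
t 3.3167 pos [ 0.473 -0.428  0.005] phi -13.73430841150089 tilt 0.0018348275010013678 op 14.671268160194 F [ 0.222  0.074 -0.491] q [ 0.659  1.026  0.008  1.65  -0.014  0.466 -1.135]
turn total [ 0. -0. -0.] rows>= 0.004820069392953795
dp total in current axes [ 0.002  0.006 -3.8  ] | in final axes [ 0.002  0.006 -3.8  ]
```

move_arm --turn '[[0,0,0],[0,0,0],[0,0,-0.0182],[0,0,-0.0182],[0,0,-0.0182],[0,0,0]]' --dp '[[0,0,-0.6],[0,0,-1],[0,0,-1],[0,0,-1],[0,0,0],[0,0,0]]' --jaw '[1,1,1,1,1,1]'

```text
clock: 3.82
tool_pos: [0.4744, -0.4295, 0.098]
eef_rot: [0.999, 0.053, 0.002, 0.002]
contact_force: [-1.0, -0.1, -1.5]
opening: 0.165
```

```bash
python3 go.py .604 -.118 .04 6; python3 - <<'E'
from plant import r
from h import *
t=r.snapshot("top"); crop(t,480,210,120,110,5,"b5.png"); s=r.snapshot("side"); crop(s,300,280,160,120,5,"b6.png")
E
```

```text
t 3.8167 pos [ 0.474 -0.43   0.098] phi 6.061327654590682 tilt 0.2604139946082399 op 14.476861073383564 F [-0.989 -0.14  -1.46 ] q [ 0.708  0.884 -0.082  1.632  0.108  0.626 -0.896]
turn total [ 0.001 -0.001  0.   ] rows>= 0.03752388245597926
dp total in current axes [  6.463 -11.85    2.303] | in final axes [  6.458 -11.85    2.319]
```

View pics/b5.png

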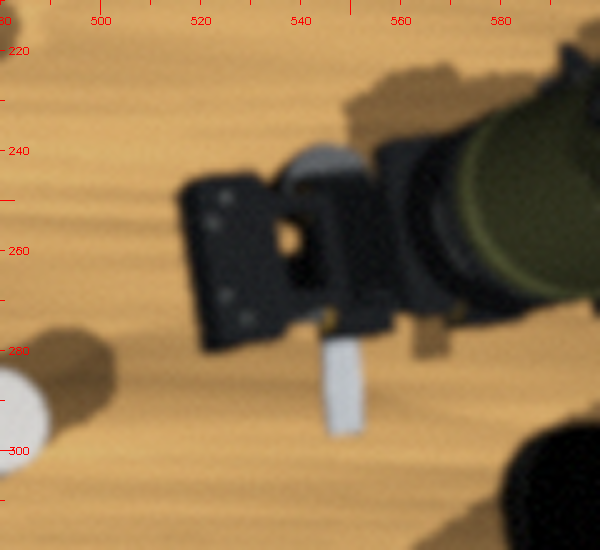

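View pics/b6.png

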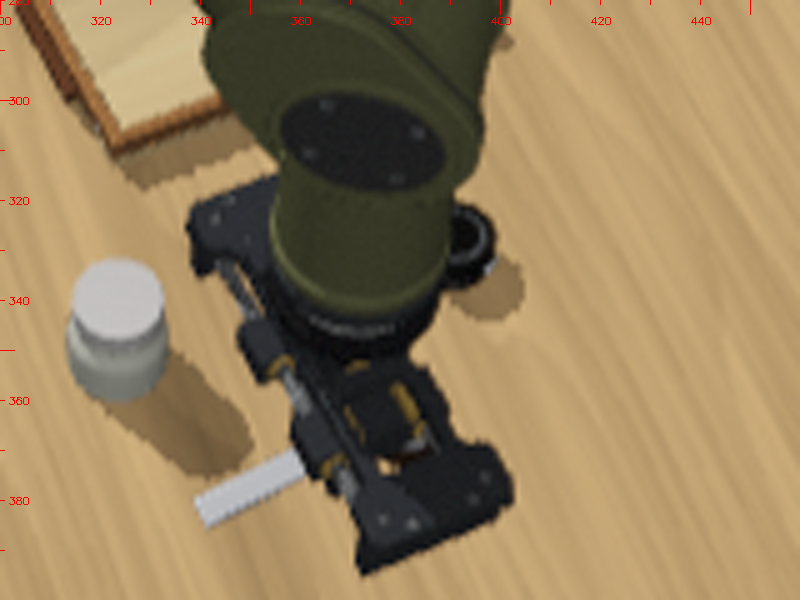

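move_arm --turn '[[0,0,0],[0,0,0],[0,0,0],[0,0,0],[0,0,0],[0,0,0],[0,0,0],[0,0,0],[0,0,0],[0,0,0]]' --dp '[[0.6,-1,0],[0.6,-1,0],[0.6,-1,0],[0.6,-1,0],[0.6,-1,0],[0.6,-1,0],[0.6,-1,0],[0.6,-1,0],[0.6,-1,0],[0.6,-1,0]]' --jaw '[1,1,1,1,1,1,1,1,1,1]'

```text
clock: 4.75
tool_pos: [0.5965, -0.1625, 0.0941]
eef_rot: [0.999, 0.05, -0.001, -0.0]
contact_force: [0.4, -0.2, -1.0]
opening: 0.168
```

move_arm --turn '[[0,0,0],[0,0,0],[0,0,0],[0,0,0],[0,0,0],[0,0,0]]' --dp '[[0.46,-0.85,0],[0,-0.9,0],[0,0,0.8],[0,0,0.7],[0,0,0],[0,0,0]]' --jaw '[1,1,1,1,1,1]'

```text
clock: 5.25
tool_pos: [0.6024, -0.1194, 0.0563]
eef_rot: [0.999, 0.051, -0.002, -0.0]
contact_force: [0.1, -0.0, -0.4]
opening: 0.162
```

```bash
python3 go.py .604 -.118 .011 6; python3 - <<'E'
from plant import r
from h import *
t=r.snapshot("top"); crop(t,340,160,160,130,5,"b7.png"); s=r.snapshot("side"); crop(s,280,220,160,120,5,"b8.png")
E
```

```text
t 5.25 pos [ 0.602 -0.119  0.056] phi 5.819347666761366 tilt 0.20858089218449097 op 14.293159035296632 F [ 0.101 -0.042 -0.36 ] q [ 0.12   0.925 -0.     1.722  0.001  0.498 -1.35 ]
turn total [-0.     0.001 -0.001] rows>= 0.0387144332503155
dp total in current axes [ 0.075 -0.05   1.81 ] | in final axes [ 0.068 -0.05   1.811]
```

View pics/b7.png

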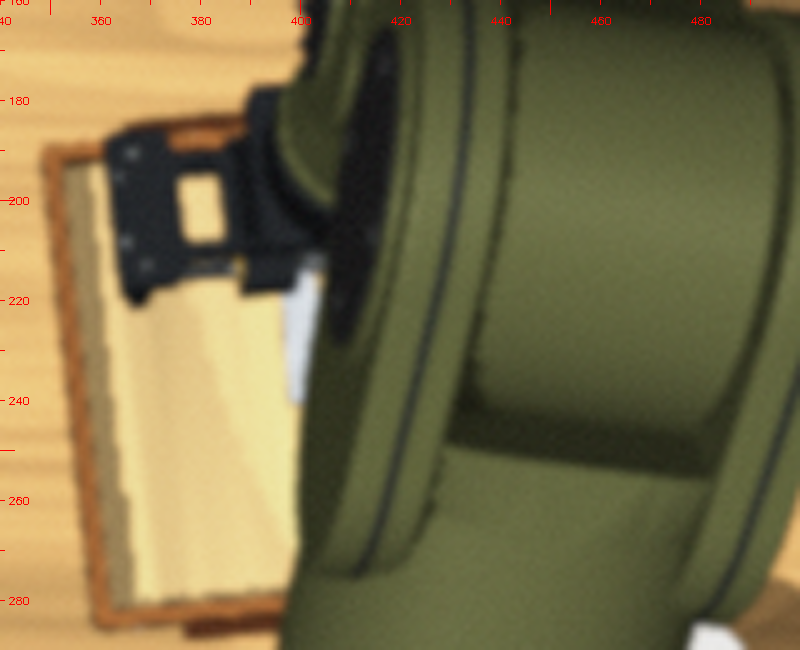

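View pics/b8.png

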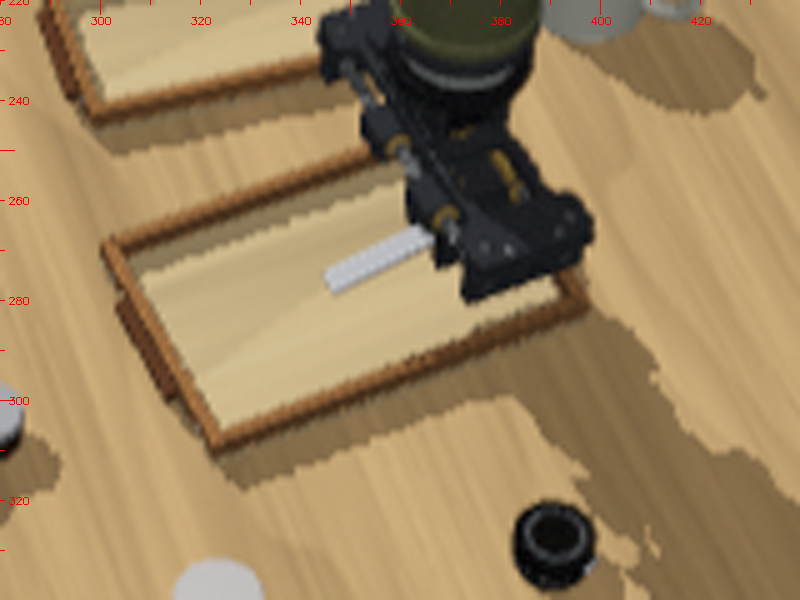

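move_arm --turn '[[0,0,0],[0,0,0],[0,0,0],[0,0,0],[0,0,0],[0,0,0],[0,0,0],[0,0,0]]' --dp '[[0.05,-0.03,0.6],[0,0,0.6],[0,0,0.3],[0,0,0.22],[0,0,0],[0,0,0],[0,0,0],[0,0,0]]' --jaw '[1,1,1,1,1,1,0.4,0.4]'

```text
clock: 6.02
tool_pos: [0.6057, -0.1188, 0.0153]
eef_rot: [0.999, 0.052, 0.001, 0.0]
contact_force: [0.2, -0.3, 0.2]
opening: 0.289
```

```bash
python3 go.py .604 -.118 .10 6
```

```text
t 6.0167 pos [ 0.606 -0.119  0.015] phi 5.912491985450513 tilt 0.09464952562206345 op 25.453462987019826 F [ 0.199 -0.257  0.212] q [ 0.12   0.992 -0.001  1.721  0.003  0.427 -1.351]
turn total [ 0. -0. -0.] rows>= 0.018086300723318516
dp total in current axes [-0.057 -0.038 -3.39 ] | in final axes [-0.063 -0.039 -3.39 ]
```

move_arm --turn '[[0,0,0],[0,0,0],[0,0,0],[0,0,0],[0,0,0],[0,0,0],[0,0,0],[0,0,0],[0,0,0],[0,0,0]]' --dp '[[0,0,-0.6],[0,0,-1],[0,0,-0.9],[0,0,-0.6],[0,0.9,0],[0,1,0],[0,1,0],[0,1,0],[0,1,0],[0,1,0]]' --jaw '[0.2,0.0,-0.5,-0.5,-0.5,-0.5,-0.5,-0.5,-0.5,-0.5]'

```text
clock: 6.85
tool_pos: [0.6205, -0.2668, 0.0939]
eef_rot: [0.999, 0.052, 0.001, 0.0]
contact_force: [1.3, 0.1, 0.2]
opening: 0.747
```

```bash
python3 go.py .6004 -.2929 .04 6; python3 - <<'E'
from plant import r
from h import *
t=r.snapshot("top"); crop(t,340,160,160,130,5,"c1.png"); s=r.snapshot("side"); crop(s,280,220,160,140,4,"c2.png")
E
```

```text
t 6.85 pos [ 0.621 -0.267  0.094] phi 5.916248086782281 tilt 0.09880724017157143 op 65.74527470794413 F [1.267 0.105 0.235] q [ 0.353  0.929 -0.03   1.512  0.038  0.699 -1.162]
turn total [ 0. -0. -0.] rows>= 0.01817511965069589
dp total in current axes [-0.912  0.952  2.155] | in final axes [-0.91   0.953  2.156]
```

View pics/c1.png

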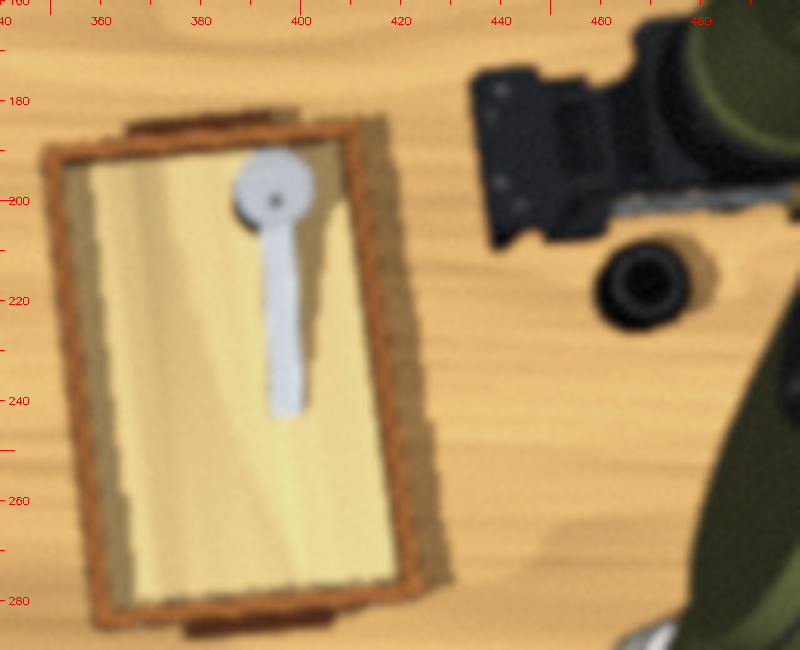

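View pics/c2.png

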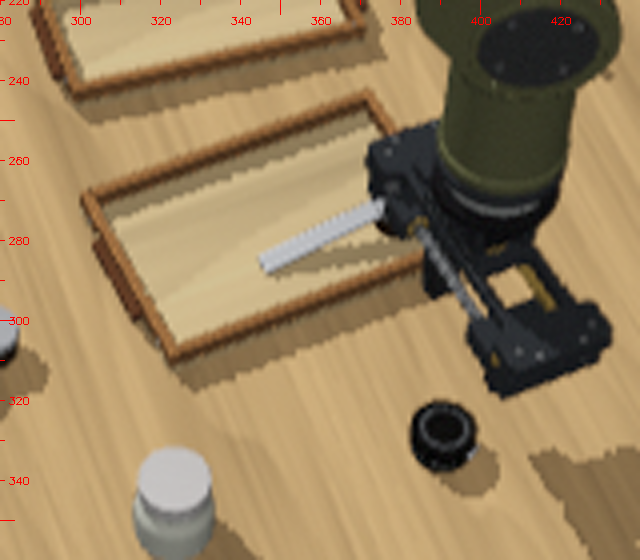

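move_arm --turn '[[0,0,0],[0,0,0],[0,0,0],[0,0,0],[0,0,0],[0,0,0]]' --dp '[[-0.5,0.5,0],[-0.4,0.42,0],[0,0,0.9],[0,0,0.9],[0,0,0.4],[0,0,0]]' --jaw '[-0.5,-0.5,-0.5,-0.5,-0.5,-0.5]'

```text
clock: 7.45
tool_pos: [0.5982, -0.2894, 0.0351]
eef_rot: [0.999, 0.052, -0.002, -0.001]
contact_force: [0.8, -0.1, -0.2]
opening: 0.749
```

```bash
python3 go.py .6004 -.2929 .005 6; python3 - <<'E'
from plant import r
from h import *
t=r.snapshot("top"); crop(t,430,160,120,100,5,"c3.png"); s=r.snapshot("side"); crop(s,340,260,120,100,5,"c4.png")
E
```

```text
t 7.45 pos [ 0.598 -0.289  0.035] phi 5.946667001537313 tilt 0.2783257476033405 op 65.91773954059953 F [ 0.814 -0.118 -0.209] q [ 0.399  1.003 -0.034  1.556  0.052  0.588 -1.13 ]
turn total [-0.     0.001 -0.   ] rows>= 0.0397650763684265
dp total in current axes [0.077 0.151 1.204] | in final axes [0.072 0.148 1.205]
```

View pics/c3.png

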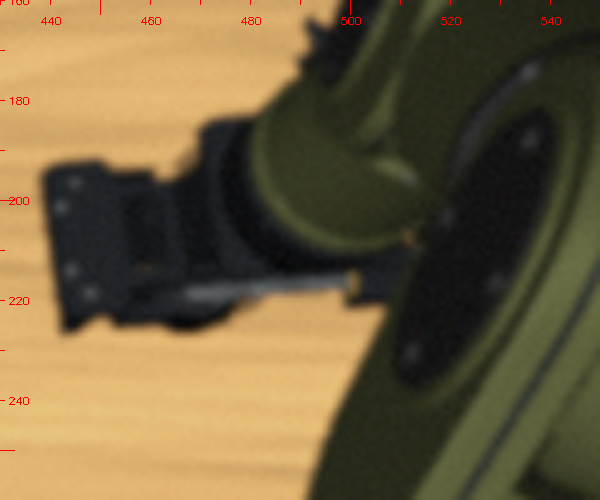

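View pics/c4.png

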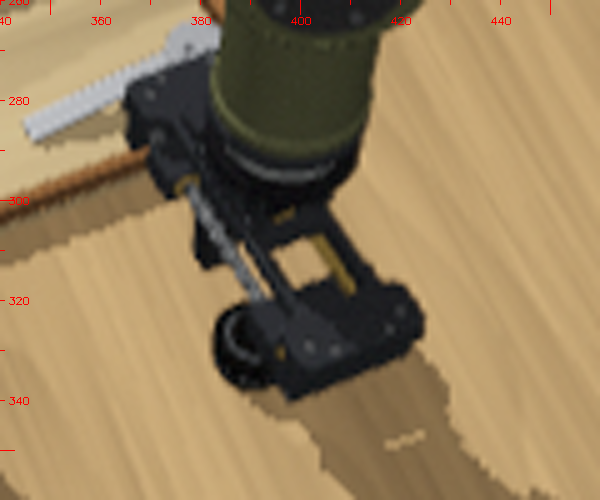

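move_arm --turn '[[0,0,0],[0,0,0],[0,0,0],[0,0,0],[0,0,0],[0,0,0],[0,0,0],[0,0,0],[0,0,0]]' --dp '[[0.03,0.13,0],[0,0,0.5],[0,0,0.4],[0,0,0.2],[0,0,0],[0,0,0],[0,0,0],[0,0,0],[0,0,0]]' --jaw '[-0.5,-0.5,-0.5,-0.5,-0.5,1,1,1,1]'

```text
clock: 8.3
tool_pos: [0.6016, -0.2938, 0.0099]
eef_rot: [0.999, 0.052, 0.0, 0.0]
contact_force: [0.2, 0.0, 0.8]
opening: 0.493
```

```bash
python3 go.py .6004 -.2929 .1 6
```

```text
t 8.3 pos [ 0.602 -0.294  0.01 ] phi 5.920984762498636 tilt 0.04955908352760134 op 43.41007302679441 F [0.153 0.041 0.79 ] q [ 0.403  1.044 -0.033  1.545  0.055  0.552 -1.128]
turn total [ 0. -0. -0.] rows>= 0.013086348916237939
dp total in current axes [-0.041 -0.04  -3.604] | in final axes [-0.043 -0.042 -3.604]
```

move_arm --turn '[[0,0,0],[0,0,0],[0,0,0.0112],[0,0,0.0112],[0,0,0]]' --dp '[[0,0,-0.6],[0,0,-1],[0,0,-1],[0,0,-0.8],[0,0,0]]' --jaw '[1,1,1,1,1]'

```text
clock: 8.72
tool_pos: [0.6045, -0.2952, 0.1004]
eef_rot: [1.0, -0.02, 0.004, 0.002]
contact_force: [1.0, 0.0, -0.1]
opening: 0.489
```

```bash
python3 go.py .4929 .1119 .1 -2.1
```

```text
t 8.7167 pos [ 0.605 -0.295  0.1  ] phi -2.2841231627742533 tilt 0.5508707517936094 op 43.066805748498645 F [ 1.017  0.042 -0.058] q [ 0.384  0.915  0.002  1.529 -0.002  0.688 -1.223]
turn total [ 0.001 -0.001 -0.001] rows>= 0.08152723323236702
dp total in current axes [ -5.11  -16.094  -0.089] | in final axes [ -5.058 -16.11    0.016]
```

move_arm --turn '[[0,0,0],[0,0,0],[0,0,0],[0,0,0],[0,0,0],[0,0,0],[0,0,0],[0,0,0],[0,0,0],[0,0,0]]' --dp '[[-0.3,-1,0],[-0.3,-1,0],[-0.3,-1,0],[-0.3,-1,0],[-0.3,-1,0],[-0.3,-1,0],[-0.3,-1,0],[-0.3,-1,0],[-0.3,-1,0],[-0.3,-1,0]]' --jaw '[1,1,1,1,1,1,1,1,1,1]'

```text
clock: 9.55
tool_pos: [0.5352, -0.0398, 0.0947]
eef_rot: [1.0, -0.018, 0.0, -0.0]
contact_force: [0.4, -0.4, 0.1]
opening: 0.495
```

move_arm --turn '[[0,0,0],[0,0,0],[0,0,0],[0,0,0],[0,0,0],[0,0,0],[0,0,0],[0,0,0],[0,0,0],[0,0,0]]' --dp '[[-0.3,-1,0],[-0.3,-1,0],[-0.3,-1,0],[-0.3,-1,0],[-0.3,-1,0],[-0.3,-0.7,0],[-0.2,-0.4,0],[0,0,0.6],[0,0,0.6],[0,0,0]]' --jaw '[1,1,1,1,1,1,1,1,1,1]'

```text
clock: 10.38
tool_pos: [0.4902, 0.1127, 0.0629]
eef_rot: [1.0, -0.018, -0.001, 0.001]
contact_force: [0.2, 0.2, -0.7]
opening: 0.494
```

```bash
python3 go.py .4929 .1119 .016 -2.1; python3 - <<'E'
from plant import r
from h import *
t=r.snapshot("top"); crop(t,250,160,160,130,5,"c5.png"); s=r.snapshot("side"); crop(s,270,170,160,140,4,"c6.png")
E
```

```text
t 10.3833 pos [0.49  0.113 0.063] phi -2.092939881660201 tilt 0.18188681080172497 op 43.441801142118045 F [ 0.163  0.23  -0.676] q [-0.355  0.841  0.062  2.062 -0.189  0.247 -1.738]
turn total [0. 0. 0.] rows>= 0.025536994995219452
dp total in current axes [0.113 0.026 1.876] | in final axes [0.107 0.028 1.876]
```

View pics/c5.png

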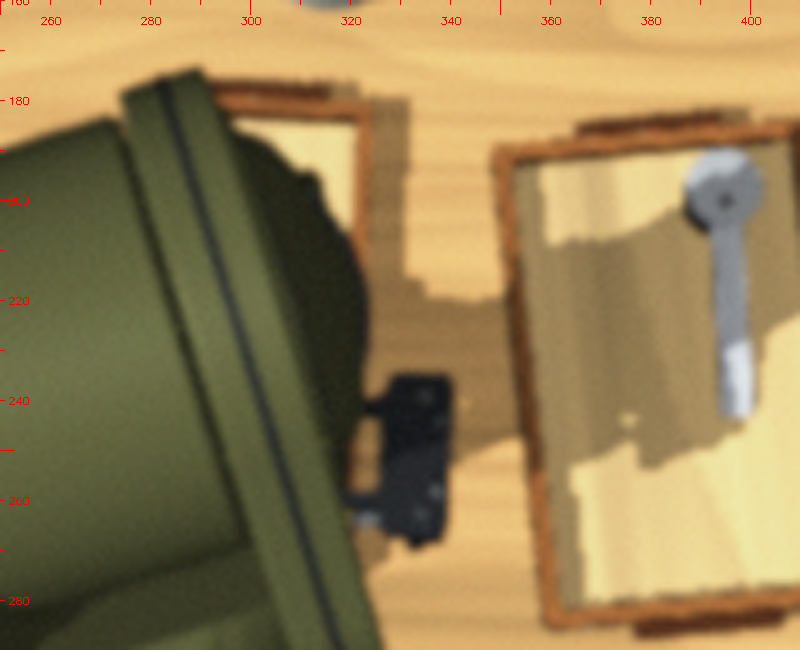

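View pics/c6.png

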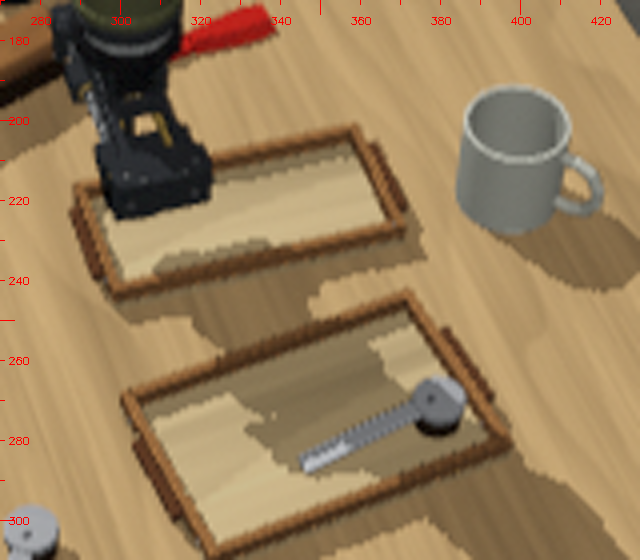

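move_arm --turn '[[0,0,0],[0,0,0],[0,0,0],[0,0,0],[0,0,0],[0,0,0],[0,0,0],[0,0,0],[0,0,0],[0,0,0]]' --dp '[[0.05,0,0.5],[0,0,0.6],[0,0,0.5],[0,0,0.3],[0,0,0.05],[0,0,0],[0,0,0],[0,0,0],[0,0,-0.5],[0,0,-1]]' --jaw '[1,1,1,1,1,1,-0.12,-0.12,-0.12,-0.12]'

```text
clock: 11.32
tool_pos: [0.4913, 0.1128, 0.0525]
eef_rot: [1.0, -0.019, -0.002, 0.001]
contact_force: [0.1, -0.3, 1.2]
opening: 0.561
```

```bash
python3 go.py .585 .299 .1 7.7; python3 - <<'E'
from plant import r
from h import *
t=r.snapshot("top");  s=r.snapshot("side"); crop(s,270,170,160,140,4,"c8.png")
E
```

```text
t 11.3167 pos [0.491 0.113 0.053] phi -2.1383296246010177 tilt 0.23088940003114763 op 49.36458160244261 F [ 0.111 -0.331  1.175] q [-0.351  0.862  0.056  2.06  -0.191  0.228 -1.736]
turn total [ 0.     0.001 -0.027] rows>= 1.3805987518504432
dp total in current axes [ 3.461 -7.579 -1.92 ] | in final axes [ 4.713 -6.877 -1.898]
```

View pics/c8.png

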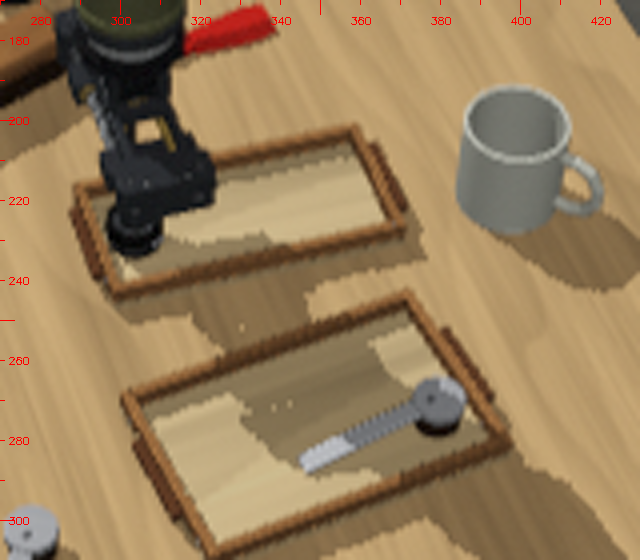

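move_arm --turn '[[0,0,-0.0136],[0,0,-0.0136],[0,0,0],[0,0,0],[0,0,0],[0,0,0],[0,0,0],[0,0,0],[0,0,0],[0,0,0]]' --dp '[[0,0,-1],[0,0,-0.9],[0.6,-0.8,0],[0.65,-1,0],[0.65,-1,0],[0.65,-1,0],[0.65,-1,0],[0.65,-1,0],[0.65,-1,0],[0,0,0]]' --jaw '[0,0,0,0,0,0,0,0,0,0]'

```text
clock: 12.25
tool_pos: [0.5827, 0.305, 0.1013]
eef_rot: [0.998, 0.07, 0.002, -0.003]
contact_force: [1.2, 0.2, 0.4]
opening: 0.499
```

```bash
python3 go.py .582 .299 .03 7.7; python3 - <<'E'
from plant import r
from h import *
t=r.snapshot("top"); crop(t,250,160,160,130,5,"d1.png"); s=r.snapshot("side"); crop(s,260,130,160,140,4,"d2.png")
E
```

```text
t 12.25 pos [0.583 0.305 0.101] phi 8.051254651303566 tilt 0.4644015846398798 op 43.94263235408038 F [1.189 0.221 0.39 ] q [-0.612  0.903  0.118  1.58  -0.159  0.661 -1.844]
turn total [-0.001 -0.001  0.001] rows>= 0.08176512441710457
dp total in current axes [-0.076  0.252  2.85 ] | in final axes [-0.061  0.234  2.852]
```

View pics/d1.png

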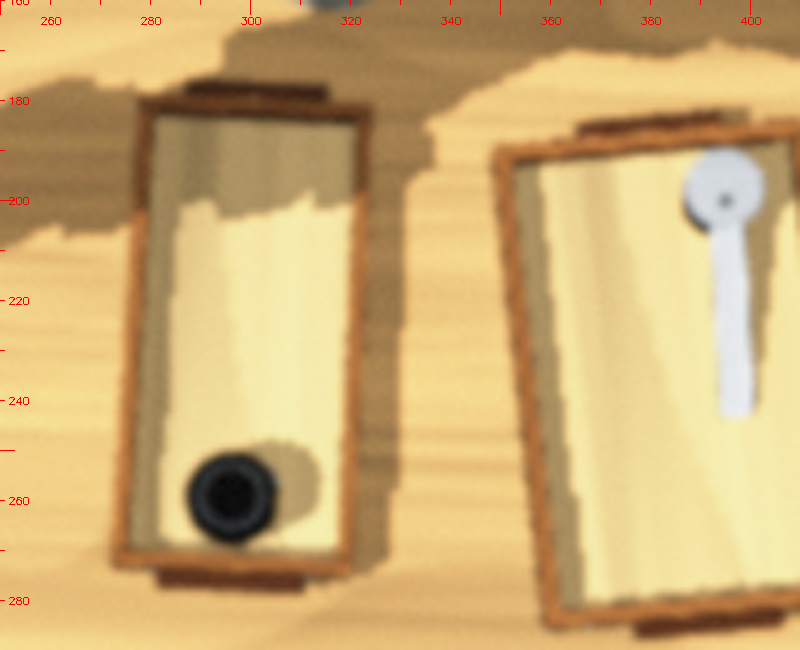

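View pics/d2.png

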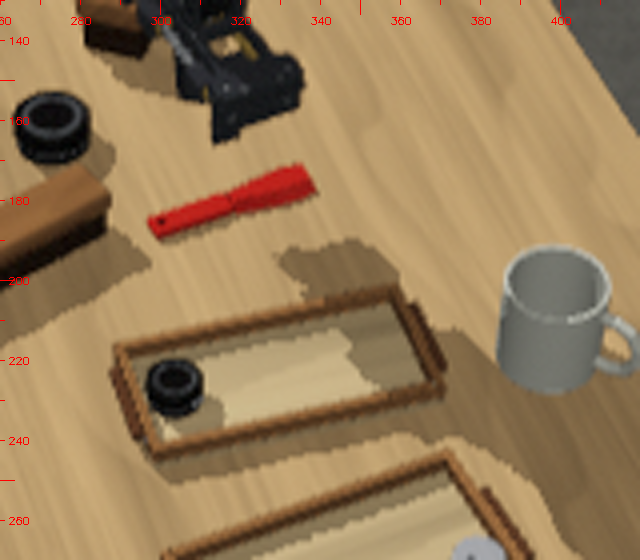

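move_arm --turn '[[0,0,0],[0,0,0],[0,0,0],[0,0,0],[0,0,0],[0,0,0]]' --dp '[[0,0.1,0.9],[0,0.1,0.9],[0,0,0.7],[0,0,0.35],[0,0,0],[0,0,0]]' --jaw '[0,0,0,0,0,0]'

```text
clock: 12.85
tool_pos: [0.5821, 0.2907, 0.0297]
eef_rot: [0.998, 0.066, -0.0, 0.0]
contact_force: [-0.1, -0.7, -0.0]
opening: 0.501
```

```bash
python3 go.py .582 .299 .003 7.7; python3 - <<'E'
from plant import r
from h import *
t=r.snapshot("top"); crop(t,180,160,120,110,5,"d3.png"); s=r.snapshot("side"); crop(s,260,130,120,110,5,"d4.png")
E
```

```text
t 12.85 pos [0.582 0.291 0.03 ] phi 7.595864158984954 tilt 0.051186876825336146 op 44.05961125143625 F [-0.106 -0.744 -0.   ] q [-0.588  1.003  0.101  1.612 -0.166  0.536 -1.828]
turn total [ 0.  0. -0.] rows>= 0.01627758050472629
dp total in current axes [ 0.04  -0.332  1.069] | in final axes [ 0.04  -0.331  1.07 ]
```

View pics/d4.png

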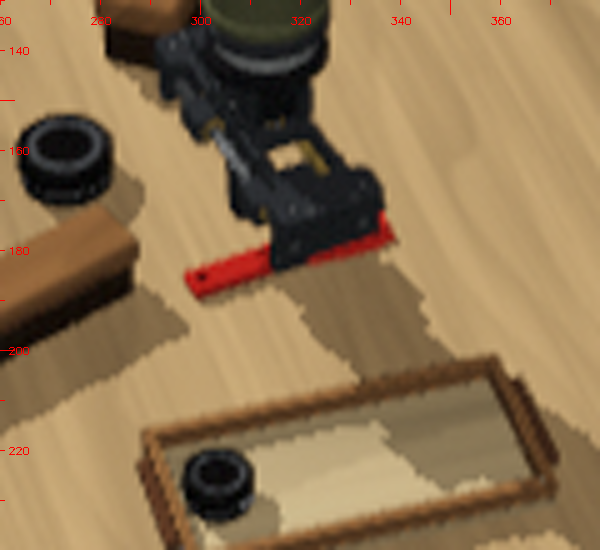

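move_arm --turn '[[0,0,0],[0,0,0],[0,0,0],[0,0,0],[0,0,0],[0,0,0],[0,0,0],[0,0,0]]' --dp '[[0.03,-0.33,0],[0,0,0.5],[0,0,0.4],[0,0,0.15],[0,0,0],[0,0,0],[0,0,0],[0,0,0]]' --jaw '[0,0,0,0,0,0,0,0]'

```text
clock: 13.62
tool_pos: [0.5822, 0.2998, 0.0035]
eef_rot: [0.998, 0.067, 0.0, 0.0]
contact_force: [0.1, -0.6, -0.0]
opening: 0.498
```

```bash
python3 go.py .582 .299 .003 7.7
```

```text
t 13.6167 pos [0.582 0.3   0.003] phi 7.640475183683929 tilt 0.03690272592146296 op 43.84737583123449 F [ 0.143 -0.606 -0.034] q [-0.597  1.046  0.096  1.598 -0.172  0.505 -1.835]
turn total [ 0. -0. -0.] rows>= 0.009825609429792838
dp total in current axes [-0.012  0.033  0.019] | in final axes [-0.012  0.033  0.019]
```

move_arm --turn '[[0,0,0],[0,0,0],[0,0,0],[0,0,0],[0,0,0],[0,0,0],[0,0,0],[0,0,0],[0,0,0]]' --dp '[[0,0,0],[0,0,0],[0,0,0],[0,0,0],[0,0,-0.3],[0,0,-0.8],[0,0,-1],[0,0,-0.6],[0,0,0]]' --jaw '[1,1,1,1,1,1,1,1,1]'

```text
clock: 14.37
tool_pos: [0.5843, 0.301, 0.0747]
eef_rot: [0.998, 0.067, 0.003, -0.001]
contact_force: [0.3, 1.4, 0.4]
opening: 0.249
```

```bash
python3 go.py .585 .108 .1 -2.1; python3 - <<'E'
from plant import r
from h import *
t=r.snapshot("top"); crop(t,180,160,120,110,5,"d5.png"); s=r.snapshot("side"); crop(s,260,120,120,110,5,"d6.png")
E
```

```text
t 14.3667 pos [0.584 0.301 0.075] phi 7.637934617857138 tilt 0.3987322826897399 op 21.95157530424729 F [0.315 1.368 0.38 ] q [-0.607  0.94   0.117  1.591 -0.163  0.613 -1.843]
turn total [-0.    -0.001  0.027] rows>= 1.3673518747120832
dp total in current axes [-0.993  7.651 -1.034] | in final axes [ 0.309  7.712 -1.011]
```

View pics/d6.png

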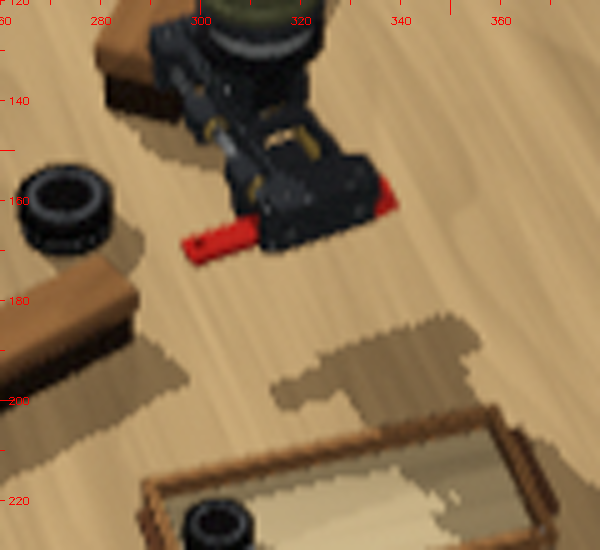

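View pics/d5.png

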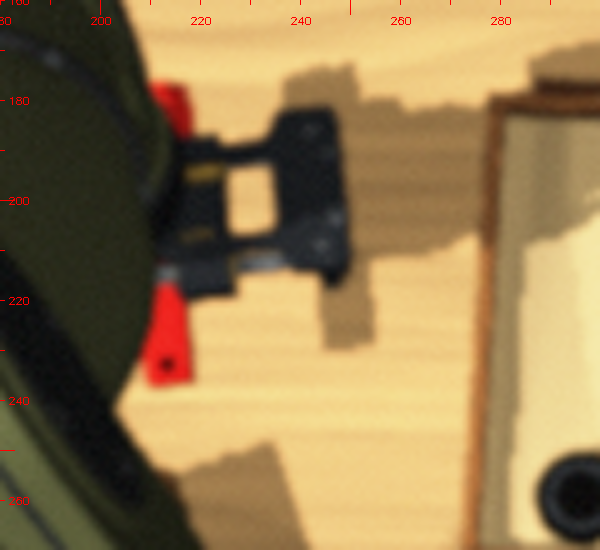

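move_arm --turn '[[0,0,0.0136],[0,0,0.0136],[0,0,0],[0,0,0],[0,0,0],[0,0,0],[0,0,0],[0,0,0],[0,0,0],[0,0,0]]' --dp '[[0,0,0],[0,0,0],[0.07,0.9,0],[0.05,1,0],[0.05,1,0],[0.05,1,0],[0.05,1,0],[0,1,0],[0,1,0],[0,0.8,0]]' --jaw '[1,1,1,1,1,1,1,1,1,1]'

```text
clock: 15.3
tool_pos: [0.5801, 0.1046, 0.0694]
eef_rot: [1.0, -0.019, -0.001, 0.001]
contact_force: [0.7, -0.7, -0.7]
opening: 0.249
```

move_arm --turn '[[0,0,0],[0,0,0],[0,0,0]]' --dp '[[0,0,0.3],[0,0,0.3],[0,0,0]]' --jaw '[1,1,1]'

```text
clock: 15.55
tool_pos: [0.5797, 0.1086, 0.0533]
eef_rot: [1.0, -0.018, -0.002, -0.0]
contact_force: [-1.2, 0.5, -1.3]
opening: 0.242
```

```bash
python3 go.py .584 .1086 .0095 -2.1; python3 - <<'E'
from plant import r
from h import *
t=r.snapshot("top"); crop(t,250,160,120,120,5,"d7.png"); s=r.snapshot("side"); crop(s,270,170,120,110,5,"d8.png")
E
```

```text
t 15.55 pos [0.58  0.109 0.053] phi -2.0749644308840494 tilt 0.23744731003485076 op 21.272386055975648 F [-1.15   0.465 -1.311] q [-0.312  0.915  0.087  1.802 -0.168  0.436 -1.713]
turn total [-0.     0.001  0.   ] rows>= 0.033495831181607844
dp total in current axes [ 0.18  -0.006  1.752] | in final axes [ 0.173 -0.006  1.752]
```

View pics/d7.png

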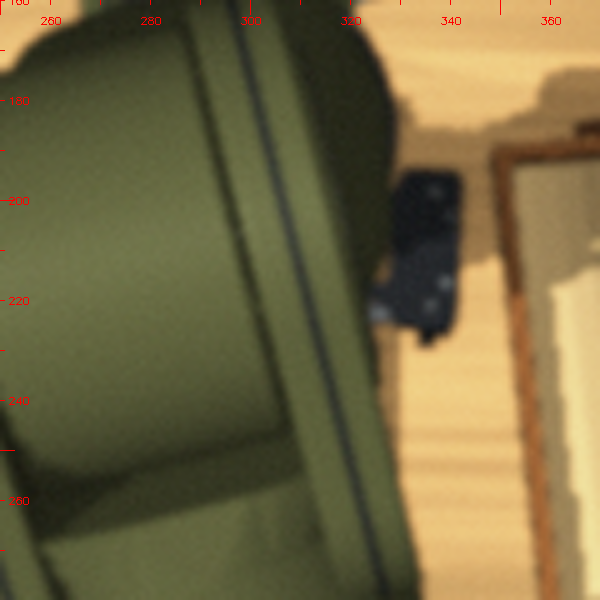

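View pics/d8.png

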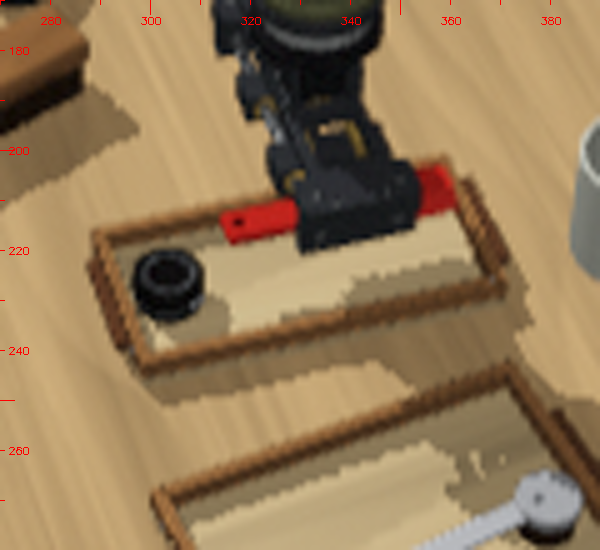

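move_arm --turn '[[0,0,0],[0,0,0],[0,0,0],[0,0,0],[0,0,0],[0,0,0]]' --dp '[[0.1,0,0.4],[0,0,0.6],[0,0,0.4],[0,0,0.2],[0,0,0.1],[0,0,0]]' --jaw '[1,1,1,1,1,1]'

```text
clock: 16.15
tool_pos: [0.5835, 0.1074, 0.0126]
eef_rot: [1.0, -0.019, -0.0, 0.0]
contact_force: [-0.3, 0.7, -0.9]
opening: 0.25
```

```bash
python3 go.py .584 .1086 .0095 -2.1
```

```text
t 16.15 pos [0.584 0.107 0.013] phi -2.122874413996183 tilt 0.05487473409053571 op 22.00288762943664 F [-0.255  0.715 -0.94 ] q [-0.302  0.984  0.074  1.796 -0.172  0.368 -1.707]
turn total [ 0.  0. -0.] rows>= 0.00834014587673427
dp total in current axes [ 0.017 -0.05   0.123] | in final axes [ 0.016 -0.05   0.123]
```

move_arm --turn '[[0,0,0],[0,0,0],[0,0,0],[0,0,0],[0,0,0],[0,0,0],[0,0,0],[0,0,0]]' --dp '[[0,0,0.05],[0,0,0],[0,0,0],[0,0,0],[0,0,-0.5],[0,0,-1],[0,0,-1],[0,0,-1]]' --jaw '[1,1,0.3,0.3,0.3,0,0,0]'

```text
clock: 16.82
tool_pos: [0.5838, 0.1071, 0.1014]
eef_rot: [1.0, -0.019, 0.0, -0.0]
contact_force: [-0.5, -0.4, -0.1]
opening: 0.498
```

```bash
python3 go.py .4831 .4206 .1 6; python3 - <<'E'
from plant import r
from h import *
s=r.snapshot("side"); crop(s,270,170,120,110,5,"d9.png")
E
```

```text
t 16.8167 pos [0.584 0.107 0.101] phi -2.15155155772927 tilt 0.016341010029045096 op 43.8427895095478 F [-0.475 -0.422 -0.063] q [-0.321  0.84   0.108  1.781 -0.16   0.529 -1.718]
turn total [ 0.    -0.    -0.023] rows>= 1.143598180102563
dp total in current axes [ -4.497 -12.378   0.053] | in final axes [ -2.696 -12.891   0.054]
```

View pics/d9.png

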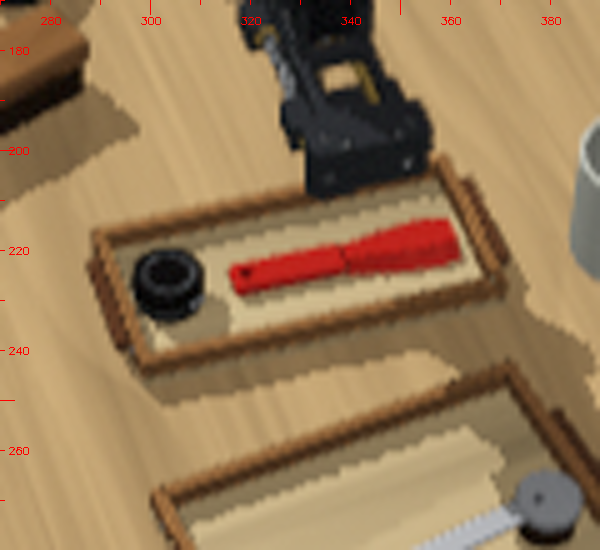

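```bash
python3 go.py .4222 .2956 .1 20.4
```

```text
t 16.8667 pos [0.587 0.107 0.106] phi -2.1716060694552533 tilt 0.4744305060064827 op 44.05890526601531 F [-0.447 -1.419  2.269] q [-0.321  0.833  0.11   1.778 -0.16   0.531 -1.719]
turn total [-0.    -0.001 -0.063] rows>= 3.1672419036119557
dp total in current axes [-6.868 -7.27   0.203] | in final axes [-3.55  -9.349  0.245]
```

move_arm --turn '[[0,0,0],[0,0,0],[0,0,0],[0,0,0],[0,0,0],[0,0,0],[0,0,0],[0,0,0]]' --dp '[[-0.85,-0.9,0],[-0.85,-0.9,0],[-0.85,-0.9,0],[-0.85,-0.9,0],[-0.85,-0.9,0],[-0.85,-0.9,0],[-0.85,-0.9,0],[-0.85,-0.9,0]]' --jaw '[-0.6,-0.6,-0.6,-0.6,-0.6,-0.6,-0.6,-0.6]'

```text
clock: 17.53
tool_pos: [0.4199, 0.2946, 0.1004]
eef_rot: [1.0, -0.019, 0.0, -0.0]
contact_force: [0.0, 0.7, -0.7]
opening: 0.803
```

move_arm --turn '[[0,0,-0.0157],[0,0,-0.0157],[0,0,-0.0157],[0,0,-0.0157],[0,0,0]]' --dp '[[0,0,0],[0,0,0],[0,0,0],[0,0,0],[0,0,0]]' --jaw '[-0.6,-0.6,-0.6,-0.6,-0.6]'

```text
clock: 17.95
tool_pos: [0.421, 0.2937, 0.1004]
eef_rot: [0.984, 0.179, 0.001, -0.0]
contact_force: [0.2, 0.1, -0.0]
opening: 0.801
```

```bash
python3 go.py .4222 .2956 .06 20.4; python3 - <<'E'
from plant import r
from h import *
s=r.snapshot("side"); crop(s,220,120,140,120,5,"e1.png")
E
```

```text
t 17.95 pos [0.421 0.294 0.1  ] phi 20.61411527385818 tilt 0.08142809104985417 op 70.44639928199314 F [ 0.177  0.086 -0.008] q [-0.733  0.775  0.056  2.023 -0.117  0.346 -1.794]
turn total [-0.    -0.     0.001] rows>= 0.03214024559575292
dp total in current axes [ 0.068 -0.055  1.615] | in final axes [ 0.07  -0.056  1.615]
```

View pics/e1.png

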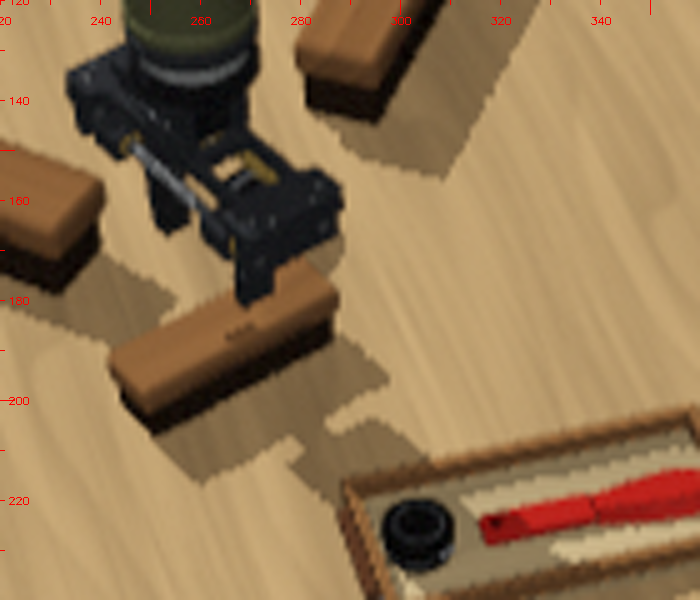

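move_arm --turn '[[0,0,0],[0,0,0],[0,0,0],[0,0,0],[0,0,0],[0,0,0],[0,0,0],[0,0,0]]' --dp '[[0.05,-0.05,0.6],[0,0,0.8],[0,0,0.8],[0,0,0.5],[0,0,0.3],[0,0,0],[0,0,0],[0,0,0]]' --jaw '[-0.6,-0.6,-0.6,-0.6,-0.6,-0.6,-0.6,-0.6]'

```text
clock: 18.67
tool_pos: [0.422, 0.2953, 0.0252]
eef_rot: [0.984, 0.177, 0.001, -0.0]
contact_force: [-0.4, -0.3, -0.3]
opening: 0.803
```

```bash
python3 go.py .4222 .2956 .024 20.4; python3 - <<'E'
from plant import r
from h import *
s=r.snapshot("side"); crop(s,220,120,140,120,5,"e2.png")
E
```

```text
t 18.6667 pos [0.422 0.295 0.025] phi 20.41992778142142 tilt 0.07619906863820759 op 70.62797467484758 F [-0.443 -0.338 -0.323] q [-0.719  0.918  0.03   2.035 -0.126  0.189 -1.791]
turn total [-0. -0.  0.] rows>= 0.011049803083644468
dp total in current axes [ 0.013 -0.007  0.049] | in final axes [ 0.013 -0.007  0.049]
```

View pics/e2.png

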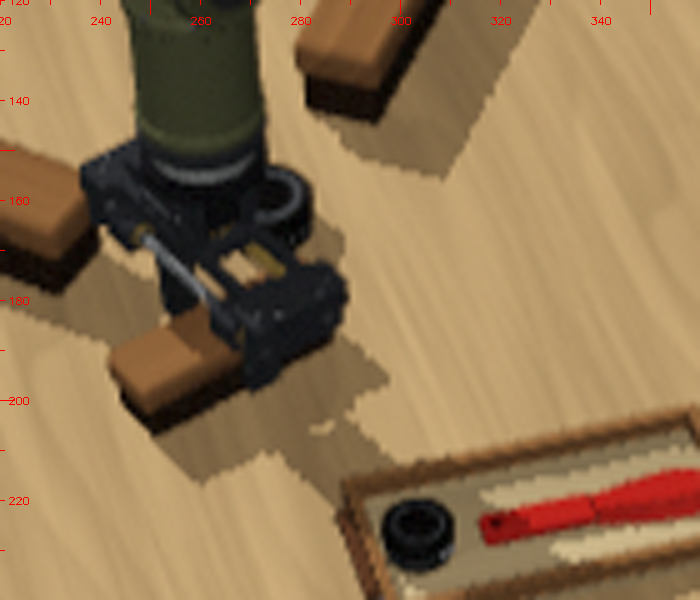

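move_arm --turn '[[0,0,0],[0,0,0],[0,0,0],[0,0,0],[0,0,0],[0,0,0],[0,0,0],[0,0,0],[0,0,0]]' --dp '[[0,0,0],[0,0,0],[0,0,0],[0,0,0],[0,0,0],[0,0,-0.4],[0,0,-1],[0,0,-1],[0,0,-0.6]]' --jaw '[1,1,1,1,1,1,1,1,1]' --newtons 25

```text
clock: 19.47
tool_pos: [0.4217, 0.2952, 0.1016]
eef_rot: [0.984, 0.178, 0.001, -0.0]
contact_force: [0.5, 0.8, -2.1]
opening: 0.52
```

```bash
python3 go.py .551 -.0542 .1 6; python3 - <<'E'
from plant import r
from h import *
s=r.snapshot("side"); crop(s,220,120,140,120,5,"e3.png")
E
```

```text
t 19.4667 pos [0.422 0.295 0.102] phi 20.459718129310072 tilt 0.07536448364522617 op 45.727597027303105 F [ 0.488  0.79  -2.092] q [-0.736  0.773  0.059  2.018 -0.119  0.352 -1.796]
turn total [-0.   -0.    0.04] rows>= 2.0286088176046984
dp total in current axes [-0.041 14.9    0.061] | in final axes [ 3.681 14.438  0.065]
```

View pics/e3.png

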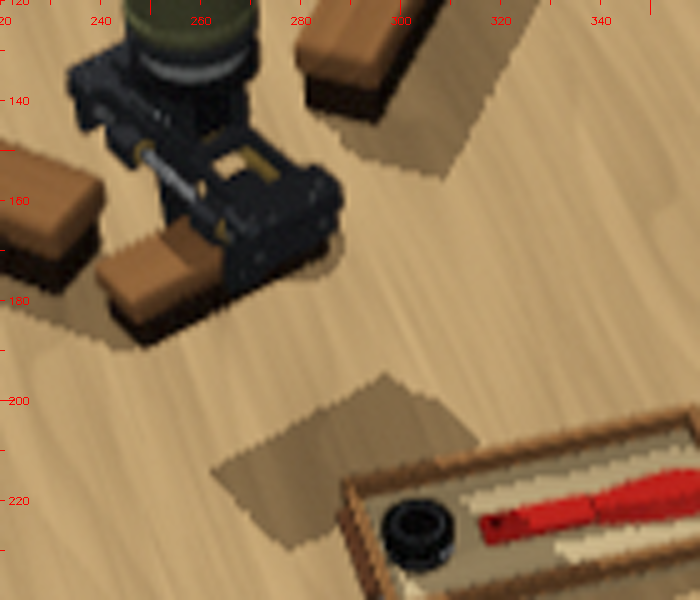

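move_arm --turn '[[0,0,0],[0,0,0],[0,0,0],[0,0,0],[0,0,0],[0,0,0],[0,0,0],[0,0,0],[0,0,0],[0,0,0]]' --dp '[[0,0.8,0],[0,1,0],[0,1,0],[0,1,0],[0,1,0],[0,1,0],[0,1,0],[0,1,0],[0,1,0],[0,1,0]]' --jaw '[1,1,1,1,1,1,1,1,1,1]'

```text
clock: 20.35
tool_pos: [0.5069, 0.0642, 0.0991]
eef_rot: [0.984, 0.178, -0.001, 0.0]
contact_force: [0.9, -0.5, -1.1]
opening: 0.518
```

move_arm --turn '[[0,0,0],[0,0,0],[0,0,0],[0,0,0],[0,0,0],[0,0,0.0134],[0,0,0.0134],[0,0,0.0134],[0,0,0],[0,0,0]]' --dp '[[0,1,0],[0,1,0],[0,1,0],[0,1,0],[0,0.9,0],[0,0,0],[0,0,0],[0,0,0],[0,0,0],[0,0,0]]' --jaw '[1,1,1,1,1,1,1,1,1,1]'

```text
clock: 21.18
tool_pos: [0.5495, -0.0491, 0.0991]
eef_rot: [0.999, 0.054, -0.001, 0.0]
contact_force: [-0.0, 0.0, -1.4]
opening: 0.52
```

```bash
python3 go.py .551 -.0542 .0312 6; python3 - <<'E'
from plant import r
from h import *
t=r.snapshot("top"); crop(t,330,160,120,130,5,"e4.png"); s=r.snapshot("side"); crop(s,280,200,140,120,5,"e5.png")
E
```

```text
t 21.1833 pos [ 0.549 -0.049  0.099] phi 6.137635647705874 tilt 0.06019144070580927 op 45.78533626141216 F [-0.031  0.036 -1.443] q [ 0.002  0.803  0.006  1.906 -0.01   0.434 -1.449]
turn total [0. 0. 0.] rows>= 0.021075340323523085
dp total in current axes [0.042 0.207 2.717] | in final axes [0.04  0.208 2.717]
```

View pics/e4.png

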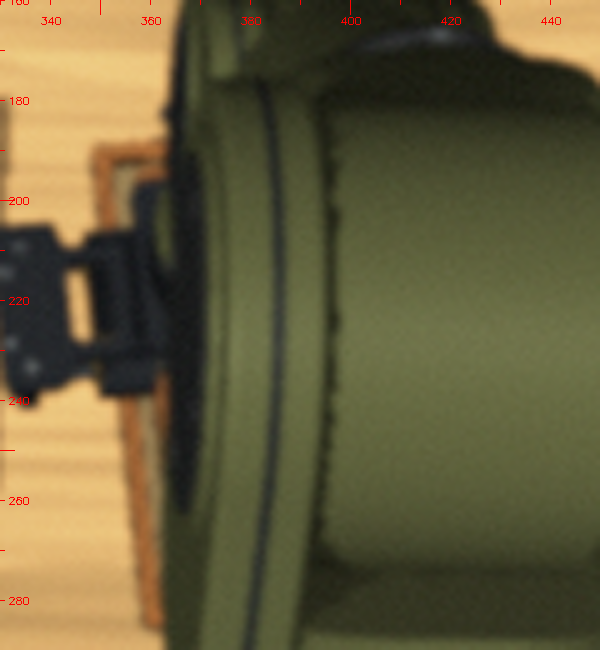

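View pics/e5.png

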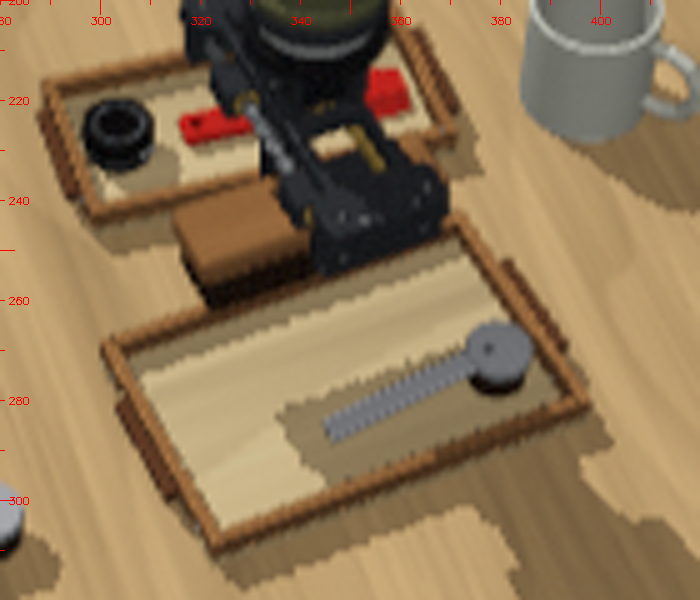

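move_arm --turn '[[0,0,0],[0,0,0],[0,0,0],[0,0,0],[0,0,0],[0,0,0]]' --dp '[[0.03,0.2,0],[0,0,0.7],[0,0,0.8],[0,0,0.6],[0,0,0.2],[0,0,0]]' --jaw '[1,1,1,1,1,1]'

```text
clock: 21.78
tool_pos: [0.5504, -0.0543, 0.0408]
eef_rot: [0.999, 0.053, -0.001, -0.0]
contact_force: [0.7, 0.0, -1.9]
opening: 0.525
```

```bash
python3 go.py .551 -.0542 .0312 6; python3 - <<'E'
from plant import r
from h import *
s=r.snapshot("side"); crop(s,280,200,140,120,5,"e6.png")
E
```

```text
t 21.7833 pos [ 0.55  -0.054  0.041] phi 6.0207311091866815 tilt 0.13828189126663923 op 46.203694259122244 F [ 0.714  0.002 -1.918] q [ 0.014  0.907  0.002  1.916 -0.006  0.322 -1.445]
turn total [-0.  0.  0.] rows>= 0.019616206271411484
dp total in current axes [ 0.026 -0.003  0.386] | in final axes [ 0.025 -0.003  0.386]
```

View pics/e6.png

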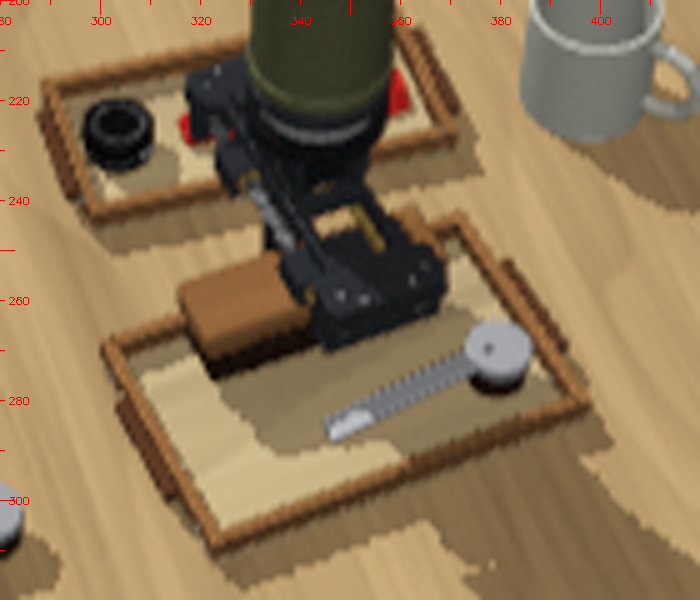

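move_arm --turn '[[0,0,0],[0,0,0],[0,0,0],[0,0,0],[0,0,0],[0,0,0],[0,0,0],[0,0,0],[0,0,0],[0,0,0]]' --dp '[[0,0,0.2],[0,0,0.15],[0,0,0.03],[0,0,0],[0,0,0],[0,0,0],[0,0,0],[0,0,-0.5],[0,0,-1],[0,0,-1]]' --jaw '[1,1,1,1,-0.2,-0.2,-0.2,-0.2,-0.2,-0.2]'

```text
clock: 22.67
tool_pos: [0.5506, -0.0541, 0.0959]
eef_rot: [0.999, 0.052, -0.001, -0.0]
contact_force: [0.4, 0.0, 0.0]
opening: 0.598
```

```bash
python3 go.py .4831 .4206 .1 6; python3 - <<'E'
from plant import r
from h import *
s=r.snapshot("side"); crop(s,280,200,140,120,5,"e7.png")
E
```

```text
t 22.6667 pos [ 0.551 -0.054  0.096] phi 5.99526566355459 tilt 0.09053660172435322 op 52.6331053612233 F [0.431 0.029 0.007] q [ 0.012  0.81   0.005  1.902 -0.008  0.431 -1.444]
turn total [-0.  0. -0.] rows>= 0.012718947672090818
dp total in current axes [ -0.702 -19.167  -0.159] | in final axes [ -0.7   -19.167  -0.163]
```

View pics/e7.png

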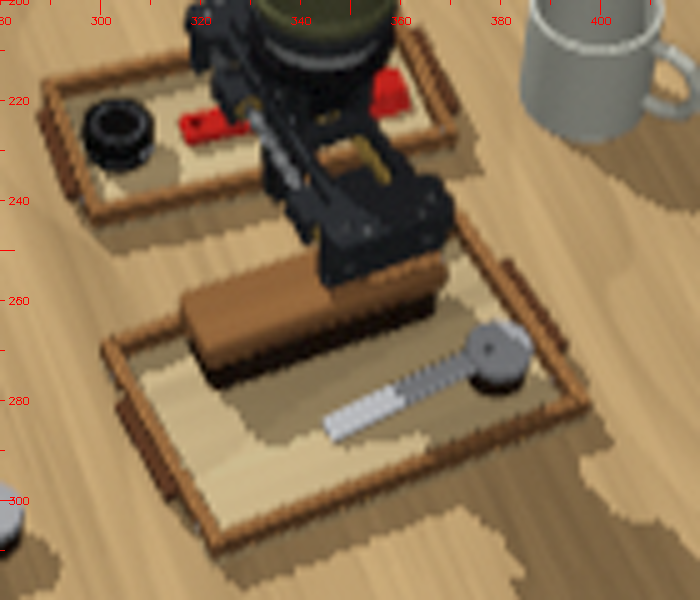

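move_arm --turn '[[0,0,0],[0,0,0],[0,0,0],[0,0,0],[0,0,0],[0,0,0],[0,0,0],[0,0,0],[0,0,0],[0,0,0]]' --dp '[[0,-0.9,0],[0,-1,0],[-0.05,-1,0],[-0.05,-1,0],[-0.05,-1,0],[-0.05,-1,0],[-0.05,-1,0],[-0.05,-1,0],[-0.05,-1,0],[-0.05,-1,0]]' --jaw '[-0.9,-0.9,-0.9,-0.9,-0.9,-0.9,-0.9,-0.9,-0.9,-0.9]'

```text
clock: 23.55
tool_pos: [0.5153, 0.1924, 0.0959]
eef_rot: [0.999, 0.052, 0.0, -0.0]
contact_force: [-0.3, -0.8, -0.0]
opening: 0.949
```

move_arm --turn '[[0,0,0],[0,0,0],[0,0,0],[0,0,0],[0,0,0],[0,0,0],[0,0,0],[0,0,0],[0,0,0],[0,0,0]]' --dp '[[-0.05,-1,0],[-0.05,-1,0],[-0.05,-1,0],[-0.05,-1,0],[-0.05,-1,0],[0,-1,0],[0,-1,0],[0,-1,0],[0,-0.6,0],[0,-0.3,0]]' --jaw '[-0.9,-0.9,-0.9,-0.9,-0.9,-0.9,-0.9,-0.9,-0.9,-0.9]'

```text
clock: 24.38
tool_pos: [0.4848, 0.4153, 0.0958]
eef_rot: [0.999, 0.054, 0.0, -0.001]
contact_force: [-0.4, -0.4, -0.2]
opening: 0.955
```

```bash
python3 go.py .4831 .4195 .05 6; python3 - <<'E'
from plant import r
from h import *
np.set_printoptions(precision=4,suppress=True)
s=r.snapshot("side"); crop(s,220,110,140,120,5,"f1.png"); t=r.snapshot("top")
crop(t,260,160,180,130,4,"f2.png")
O=dict(wide=(.5553,-.095,6),narrow=(.5698,.1091,-2.1),small=(.4925,.1125,0,.006),brush=(.551,-.0542,6,.006),dauber=(.5965,-.1195,6,.006),horn=(.599,.1075,-2.1,.006))
overlay(t,260,160,180,130,4,"f3.png",O)
E
```

```text
t 24.3833 pos [0.485 0.415 0.096] phi 6.2141616165709355 tilt 0.17291176131648645 op 84.07961006347809 F [-0.355 -0.438 -0.221] q [-0.861  0.895  0.151  1.643 -0.208  0.617 -2.058]
turn total [-0.    -0.     0.001] rows>= 0.038620856143457845
dp total in current axes [-0.05  -0.168  1.832] | in final axes [-0.05  -0.173  1.832]
```

View pics/f1.png

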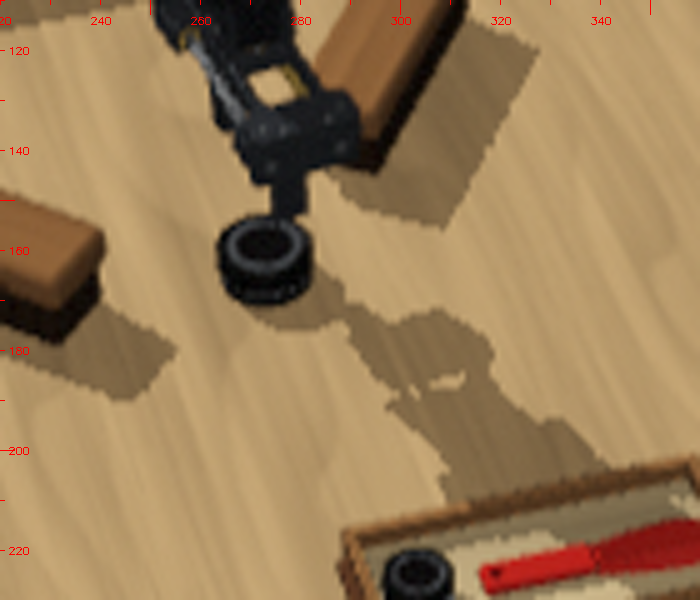

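View pics/f3.png

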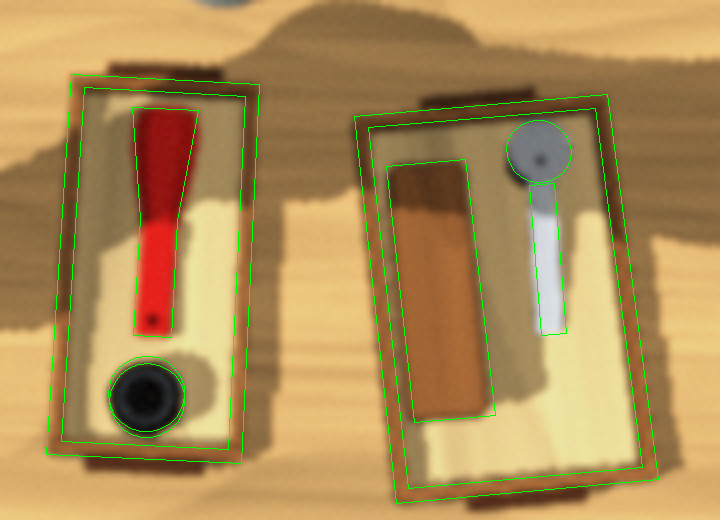

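move_arm --turn '[[0,0,0],[0,0,0],[0,0,0],[0,0,0],[0,0,0],[0,0,0],[0,0,0]]' --dp '[[0,-0.1,0],[0,0,0.8],[0,0,0.8],[0,0,0.5],[0,0,0.2],[0,0,0],[0,0,0]]' --jaw '[-0.9,-0.9,-0.9,-0.9,-0.9,-0.9,-0.9]'

```text
clock: 25.07
tool_pos: [0.4863, 0.4135, 0.0378]
eef_rot: [0.999, 0.052, 0.0, 0.0]
contact_force: [-0.8, -0.6, 0.5]
opening: 0.955
```

```bash
python3 go.py .4831 .4195 .018 6; python3 - <<'E'
from plant import r
from h import *
s=r.snapshot("side"); crop(s,220,110,140,100,5,"f4.png")
E
```

```text
t 25.0667 pos [0.486 0.414 0.038] phi 5.947461544614665 tilt 0.028466331857822193 op 84.02253065063553 F [-0.85  -0.559  0.534] q [-0.848  0.981  0.131  1.654 -0.22   0.52  -2.05 ]
turn total [ 0. -0. -0.] rows>= 0.008383526146162546
dp total in current axes [-0.102 -0.25   0.791] | in final axes [-0.101 -0.25   0.791]
```

View pics/f4.png

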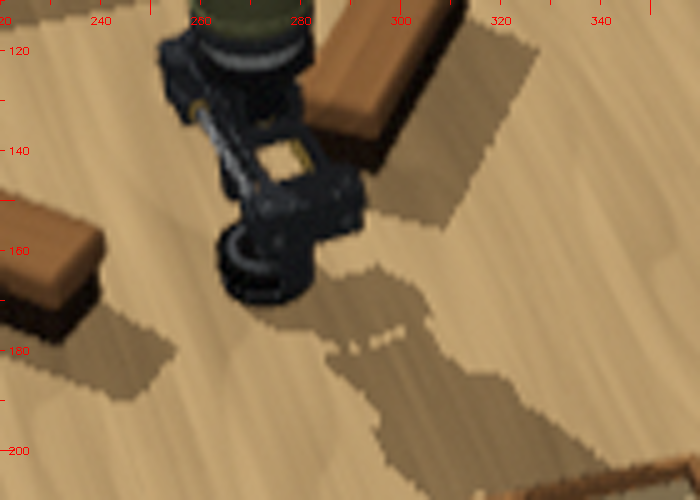

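move_arm --turn '[[0,0,0],[0,0,0],[0,0,0],[0,0,0],[0,0,0],[0,0,0]]' --dp '[[-0.1,-0.25,0],[0,0,0],[0,0,0.4],[0,0,0.38],[0,0,0],[0,0,0]]' --jaw '[-0.9,-0.9,-0.9,-0.9,-0.9,-0.9]'

```text
clock: 25.62
tool_pos: [0.4819, 0.4193, 0.0167]
eef_rot: [0.999, 0.052, -0.001, 0.001]
contact_force: [-0.2, 0.2, -0.7]
opening: 0.95
```

```bash
python3 go.py .4831 .4195 .018 6
```

```text
t 25.6167 pos [0.482 0.419 0.017] phi 5.988857107147899 tilt 0.13711749773039655 op 83.60896007540408 F [-0.229  0.192 -0.684] q [-0.855  1.015  0.125  1.65  -0.226  0.493 -2.055]
turn total [ 0.  0. -0.] rows>= 0.019298959769980768
dp total in current axes [ 0.048 -0.004 -0.05 ] | in final axes [ 0.048 -0.004 -0.05 ]
```

move_arm --turn '[[0,0,0],[0,0,0],[0,0,0],[0,0,0],[0,0,0],[0,0,0],[0,0,0],[0,0,0],[0,0,0],[0,0,0]]' --dp '[[0.04,0,-0.05],[0,0,0],[0,0,0],[0,0,0],[0,0,0],[0,0,-0.3],[0,0,-0.6],[0,0,-0.8],[0,0,-0.8],[0,0,-0.6]]' --jaw '[1,1,1,1,1,1,1,1,1,1]'

```text
clock: 26.45
tool_pos: [0.4841, 0.4206, 0.0995]
eef_rot: [0.999, 0.052, 0.001, -0.001]
contact_force: [0.5, 0.4, -1.7]
opening: 0.718
```

```bash
python3 go.py .4923 -.1268 .1 96; python3 - <<'E'
from plant import r
from h import *
s=r.snapshot("side"); crop(s,220,90,140,110,5,"f5.png")
E
```

```text
t 26.45 pos [0.484 0.421 0.099] phi 5.996999723816116 tilt 0.12573242533544612 op 63.16622494623417 F [ 0.479  0.437 -1.685] q [-0.872  0.893  0.158  1.632 -0.21   0.631 -2.069]
turn total [ 0.   -0.   -0.25] rows>= 12.626683997947902
dp total in current axes [-1.96  21.812 -0.053] | in final axes [-21.812  -1.961  -0.021]
```

View pics/f5.png

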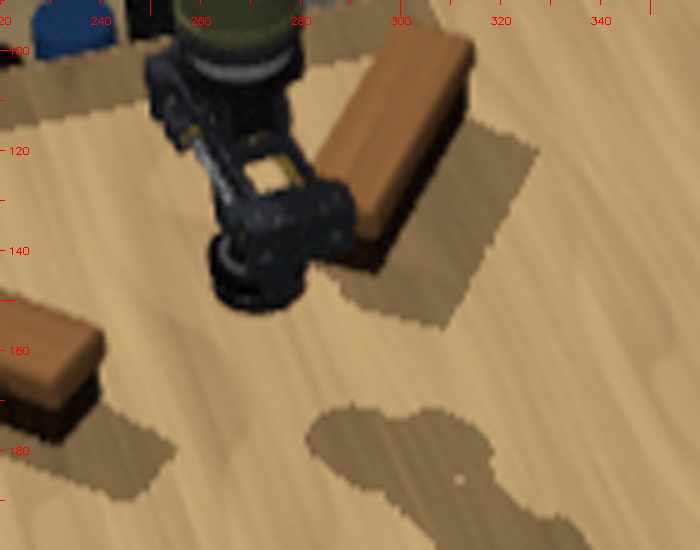

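move_arm --turn '[[0,0,0],[0,0,0],[0,0,0],[0,0,0],[0,0,0],[0,0,0],[0,0,0],[0,0,0],[0,0,0],[0,0,0]]' --dp '[[0,0.6,0],[-0.1,0.9,0],[-0.1,1,0],[-0.1,1,0],[-0.1,1,0],[-0.1,1,0],[-0.1,1,0],[-0.1,1,0],[-0.1,1,0],[-0.1,1,0]]' --jaw '[1,1,1,1,1,1,1,1,1,1]'

```text
clock: 27.33
tool_pos: [0.4861, 0.1806, 0.0973]
eef_rot: [0.999, 0.052, 0.0, -0.0]
contact_force: [0.7, 0.0, -0.5]
opening: 0.717
```

move_arm --turn '[[0,0,0],[0,0,0],[0,0,0],[0,0,0],[0,0,0],[0,0,0],[0,0,0],[0,0,0],[0,0,0],[0,0,0]]' --dp '[[-0.1,1,0],[-0.1,1,0],[-0.1,1,0],[-0.1,1,0],[-0.1,1,0],[-0.1,1,0],[-0.1,1,0],[-0.1,1,0],[-0.1,1,0],[-0.1,1,0]]' --jaw '[1,1,1,1,1,1,1,1,1,1]'

```text
clock: 28.17
tool_pos: [0.4874, -0.0709, 0.0972]
eef_rot: [0.999, 0.052, 0.0, 0.0]
contact_force: [-0.5, 0.4, -1.9]
opening: 0.715
```

```bash
python3 go.py .4923 -.1268 .1 96
```

```text
t 28.1667 pos [ 0.487 -0.071  0.097] phi 5.996067854417573 tilt 0.055285260313297745 op 62.92223770309516 F [-0.511  0.447 -1.926] q [ 0.057  0.765 -0.01   2.082  0.024  0.294 -1.44 ]
turn total [ 0.   -0.   -0.25] rows>= 12.626817424910776
dp total in current axes [-0.04   2.243 -0.109] | in final axes [-2.243 -0.04  -0.11 ]
```

move_arm --turn '[[0,0,0],[0,0,0],[0,0,0],[0,0,-0.019],[0,0,-0.019],[0,0,-0.019],[0,0,-0.019],[0,0,-0.019],[0,0,-0.019],[0,0,-0.019]]' --dp '[[0,1,0],[0,0.7,0],[0,0.3,0],[0,0,0],[0,0,0],[0,0,0],[0,0,0],[0,0,0],[0,0,0],[0,0,0]]' --jaw '[1,1,1,1,1,1,1,1,1,1]'

```text
clock: 29.0
tool_pos: [0.4927, -0.1184, 0.0971]
eef_rot: [0.89, 0.456, 0.0, 0.0]
contact_force: [-1.0, -0.9, -1.7]
opening: 0.713
```

move_arm --turn '[[0,0,-0.019],[0,0,-0.019],[0,0,-0.019],[0,0,-0.019],[0,0,-0.019],[0,0,-0.019],[0,0,-0.003],[0,0,0],[0,0,0]]' --dp '[[0,0,0],[0,0,0],[0,0,0],[0,0,0],[0,0,0],[0,0,0],[0,0,0],[0,0,0],[0,0,0]]' --jaw '[1,1,1,1,1,1,1,1,1]'

```text
clock: 29.75
tool_pos: [0.4925, -0.119, 0.0969]
eef_rot: [0.67, 0.742, 0.0, 0.0]
contact_force: [-0.5, -0.6, -1.1]
opening: 0.719
```

```bash
python3 go.py .4923 -.1268 .05 96; python3 - <<'E'
from plant import r
from h import *
s=r.snapshot("side"); crop(s,270,200,140,120,5,"f6.png")
E
```

```text
t 29.75 pos [ 0.493 -0.119  0.097] phi 95.86251216815438 tilt 0.010417252046167792 op 63.24791804700847 F [-0.466 -0.56  -1.114] q [ 0.382  0.795 -0.388  2.029  0.677  0.445 -0.422]
turn total [ 0. -0. -0.] rows>= 0.019343704517283903
dp total in current axes [-0.309 -0.042  1.875] | in final axes [-0.309 -0.042  1.875]
```

View pics/f6.png

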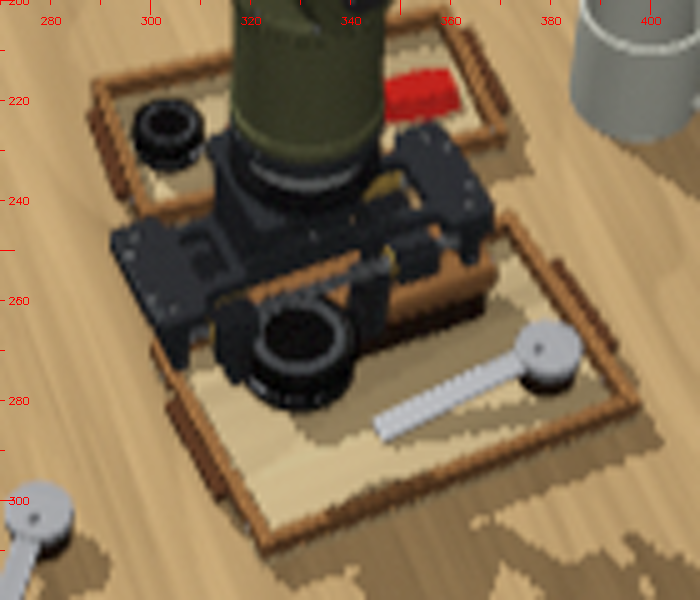

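move_arm --turn '[[0,0,0],[0,0,0],[0,0,0],[0,0,0],[0,0,0],[0,0,0]]' --dp '[[-0.31,-0.04,0],[0,0,0.7],[0,0,0.7],[0,0,0.5],[0,0,0],[0,0,0]]' --jaw '[1,1,1,1,1,1]'

```text
clock: 30.3
tool_pos: [0.4919, -0.1275, 0.049]
eef_rot: [0.669, 0.743, -0.001, -0.0]
contact_force: [-0.1, -0.2, -0.2]
opening: 0.718
```

```bash
python3 go.py .4923 -.1268 .0245 96; python3 - <<'E'
from plant import r
from h import *
s=r.snapshot("side"); crop(s,270,200,140,120,5,"f7.png")
E
```

```text
t 30.3 pos [ 0.492 -0.128  0.049] phi 95.95688978867733 tilt 0.08148209396188766 op 63.22628181827163 F [-0.116 -0.195 -0.219] q [ 0.34   0.877 -0.293  2.041  0.753  0.332 -0.472]
turn total [-0.  0. -0.] rows>= 0.012933676545333101
dp total in current axes [0.028 0.02  0.978] | in final axes [0.028 0.019 0.978]
```

View pics/f7.png

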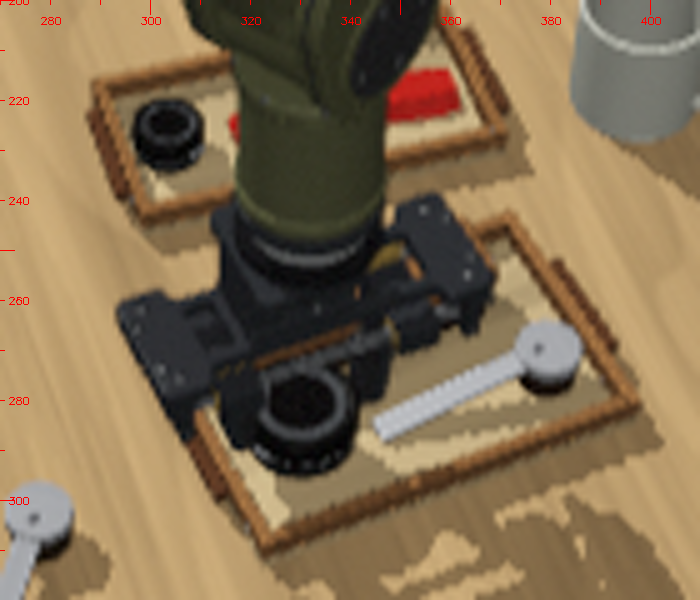

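move_arm --turn '[[0,0,0],[0,0,0],[0,0,0],[0,0,0],[0,0,0]]' --dp '[[0.02,0,0.4],[0,0,0.3],[0,0,0.2],[0,0,0],[0,0,0]]' --jaw '[1,1,1,1,1]'

```text
clock: 30.77
tool_pos: [0.4922, -0.1268, 0.0268]
eef_rot: [0.669, 0.743, -0.0, 0.0]
contact_force: [0.8, -0.4, -1.2]
opening: 0.715
```

```bash
python3 go.py .4923 -.1268 .0245 96; python3 - <<'E'
from plant import r
from h import *
s=r.snapshot("side"); crop(s,290,240,90,80,8,"f8.png")
E
```

```text
t 30.7667 pos [ 0.492 -0.127  0.027] phi 95.99229324389101 tilt 0.016621584118350564 op 62.90203789805417 F [ 0.777 -0.438 -1.24 ] q [ 0.307  0.916 -0.241  2.045  0.784  0.272 -0.503]
turn total [-0.  0. -0.] rows>= 0.002570403181008327
dp total in current axes [-0.002  0.003  0.091] | in final axes [-0.002  0.003  0.091]
```

View pics/f8.png

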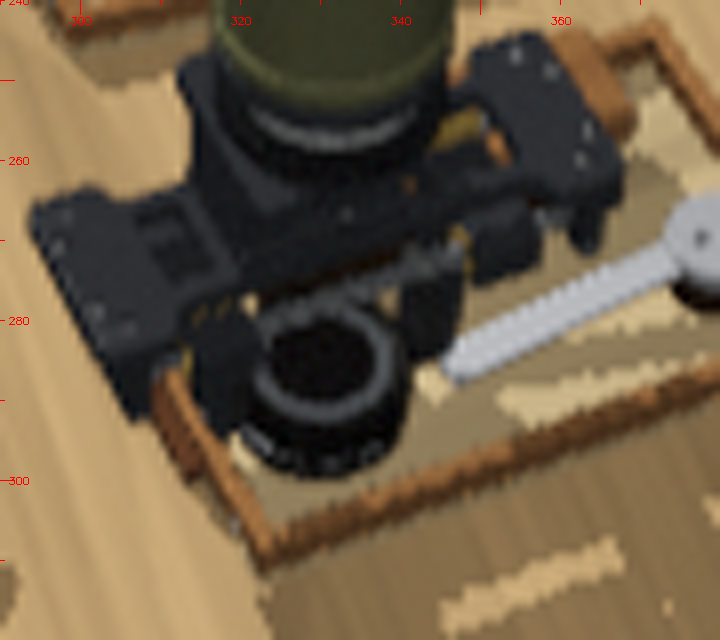

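move_arm --turn '[[0,0,0],[0,0,0],[0,0,0],[0,0,0],[0,0,0],[0,0,0],[0,0,0],[0,0,0],[0,0,0],[0,0,0]]' --dp '[[0,0,0.06],[0,0,0],[0,0,0],[0,0,0],[0,0,0],[0,0,0],[0,0,-0.4],[0,0,-0.8],[0,0,-1],[0,0,-1]]' --jaw '[1,1,-0.6,-0.6,-0.6,-0.6,-0.6,-0.6,-0.6,-0.6]'

```text
clock: 31.65
tool_pos: [0.4916, -0.1266, 0.1058]
eef_rot: [0.669, 0.743, -0.0, -0.001]
contact_force: [1.2, -0.5, -0.1]
opening: 0.801
```

move_arm --turn '[[0,0,0],[0,0,0],[0,0,0],[0,0,0],[0,0,0],[0,0,0],[0,0,0],[0,0,0],[0,0,0],[0,0,0]]' --dp '[[0,0,-1],[0,0,-1],[-0.8,0,-0.5],[-1,0,0],[-1,0,0],[-1,0,0],[-1,0,0],[-1,0,0],[-1,0,0],[-1,0,0]]' --jaw '[-0.6,-0.6,-0.6,-0.6,-0.6,-0.6,-0.6,-0.6,-0.6,-0.6]'

```text
clock: 32.48
tool_pos: [0.5122, -0.3219, 0.1677]
eef_rot: [0.669, 0.743, -0.0, -0.0]
contact_force: [0.1, -0.3, 0.3]
opening: 0.804
```

```bash
python3 go.py; python3 - <<'E'
from plant import r
from h import *
s=r.snapshot("side"); crop(s,270,190,150,120,5,"g1.png"); t=r.snapshot("top"); cv2.imwrite("pics/g2.png",t["frame"])
O=dict(wide=(.5553,-.095,6),narrow=(.5698,.1091,-2.1),large=(.4923,-.1268,0,.006),small=(.4925,.1125,0,.006),brush=(.551,-.0542,6,.006),dauber=(.5965,-.1195,6,.006),horn=(.599,.1075,-2.1,.006))
overlay(s,270,190,150,120,5,"g3.png",O)
overlay(t,260,160,180,130,4,"g4.png",O)
E
```

```text
t 32.4833 pos [ 0.512 -0.322  0.168] phi 95.98520008452341 tilt 0.027642663023242267 op 70.73849233154502 F [ 0.1   -0.318  0.3  ] q [ 0.8    0.802 -0.571  1.684  0.558  0.824  0.084]
```

View pics/g1.png

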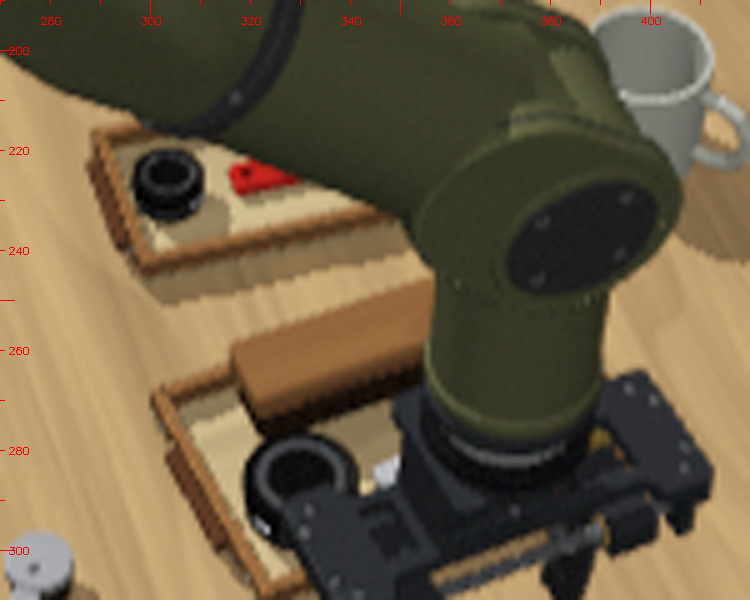

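View pics/g2.png

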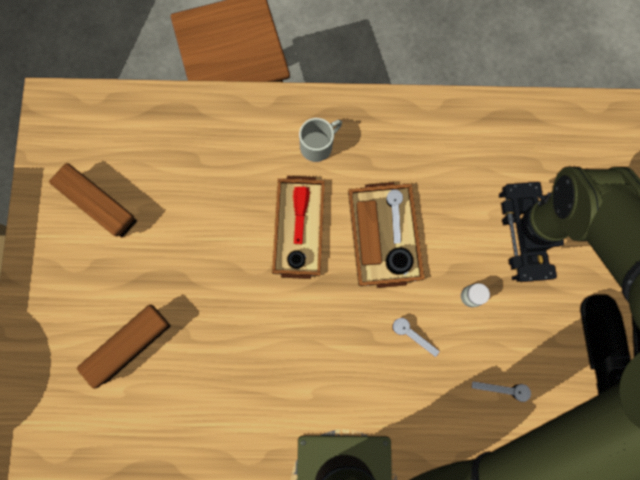

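View pics/g3.png

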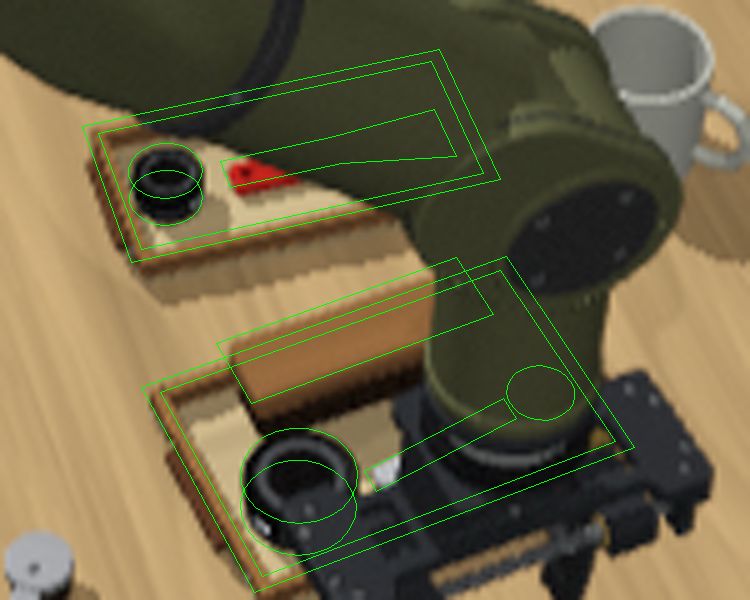

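View pics/g4.png

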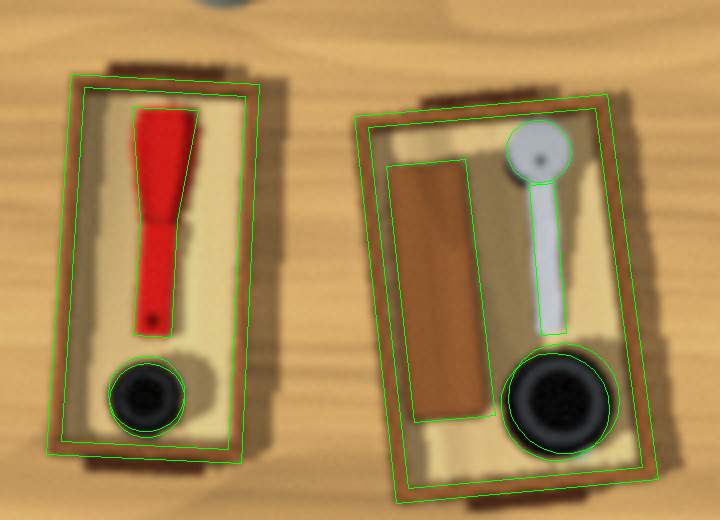

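move_arm --turn '[[0,0,0],[0,0,0],[0,0,0],[0,0,0],[0,0,0],[0,0,0],[0,0,0],[0,0,0],[0,0,0],[0,0,0]]' --dp '[[-1,0.5,-0.5],[-1,0.5,-0.5],[-1,0.5,-0.5],[-1,0.5,-0.5],[-1,0.5,0],[-1,0.5,0],[-1,0.5,0],[-1,0.5,0],[0,0,0],[0,0,0]]' --jaw '[-0.6,-0.6,-0.6,-0.6,-0.6,-0.6,-0.6,-0.6,-0.6,-0.6]'

```text
clock: 33.42
tool_pos: [0.6333, -0.5084, 0.2162]
eef_rot: [0.669, 0.743, 0.0, -0.001]
contact_force: [0.6, 1.5, 0.6]
opening: 0.798
```

```bash
python3 - <<'E'
from plant import r
from h import *
s=r.snapshot("side"); crop(s,270,190,150,120,5,"h1.png")
E
```

```text
(no output)
```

View pics/h1.png

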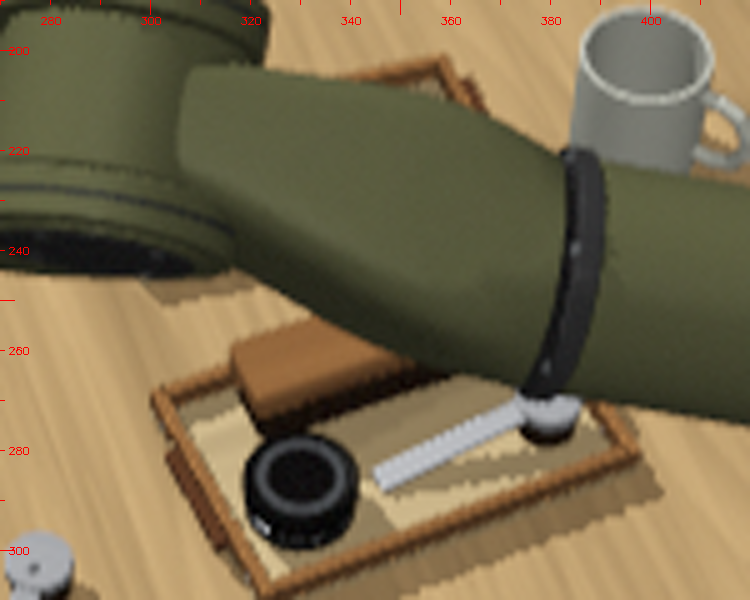

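The side picture shows the wide-tray tin at (300,283), the dauber from (345,285) to its head at (380,272), and the brush at (330,260). All three lie flat, clear of the rim and of each other. I'm handing the job in.

```bash
python3 - <<'E'
from plant import r
print(r.finish_job()); print(r.get_state()["clock"])
E
```

```text
the job is handed in; nothing more can be done
None
the job is handed in; nothing more can be done
```

Both kits are made up and the job is handed in, at about 33.5 s of the 115 s allowed. No verdict is reported.

- **Wide tray:** it holds the dauber that started farthest to the right, the 150 mm brush (the other two measured about 200 mm) and the large tin.
- **Narrow tray:** it holds the small tin and the shoe horn.

**Last checks:** the final top view showed every piece within a few millimetres of where I meant it to lie. Each was inside its own tray, with gaps to the walls and to its neighbours. The side views showed the pieces flat on the floors, and neither tray had visibly moved. The jar and mug looked unmoved by eye in the top view. The open gripper was well clear of everything.

**What I could not confirm:**
- **Last side picture:** the arm hid part of the narrow tray and part of the brush, so those rest on slightly earlier pictures.
- **Dauber:** it lies a few degrees off the tray's axis, which should not matter.
- **Drops and tilt:** most pieces dropped the last 1 to 4 mm when released. I judged that they lie level from the pictures and did not measure the tilt.

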